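Gauge wax blocks for thickness and sort them for the microtome

ROBOT

A 7-joint arm with a two-finger parallel gripper is mounted at the origin on a cart in front of the work surface, level with it; the furniture and walls round the work are solid. World frame = base frame: x ahead of the robot, y to its left, z up, the work surface at z = 0. Lengths are in m, angles in degrees, forces in N, time in s.
With the tool pointing down it reaches from about 0.425 to 0.875 m from the base axis. Payload 4.7 kg.
Tool frame: the origin (TCP) lies on the centre line of the jaws, within the pads' length; the fingertips stand ahead of it and the grasp point (between the pads) lies 2 mm behind it (env.tip_reach is the x of the fingertips in the tool frame, in m); x points along the fingers, z is the direction in which the jaws open and shut, and the axes are right-handed (so a half turn about x gives the same grasp; the last joint's range is limited). The gripper opens to 87 mm and grips with 3 to 60 N. Pads are 19 mm wide; open, the fingers measure 117 mm over their backs; the gripper's body (75 mm by 190 mm) begins 51 mm behind the grasp point.
Start: joints at [-70.411, 18.392, -4.016, 83.108, 1.295, 78.541, -3.26], TCP at [0.209, 0.615, 0.24] pointing down, gripper open.
Joint ranges: [-163.93, 163.93], [-17.29, 119.83], [-79.2, 71.16], [3.27, 140.29], [-89.18, 269.18], [5.43, 117.66], [-154.24, 154.24]. Speed limits (degrees/s): [147.25, 147.25, 180, 180, 180, 180, 180].

INTERFACE

Orientations are given as [roll, pitch, yaw] about the fixed x, y, z axes, in that order (R = Rz(yaw) Ry(pitch) Rx(roll)).
In Python, from cell import telemetry, optics, env, models gives the robot as it stands.
- The arm moves only by the shell command python3 -m pendant 'ROWS' [FORCE]. ROWS is JSON, a list of rows, each a list of 3 entries, a list of its own where there are three numbers: the finger opening in mm, from 0 to 87, then the shift along the tool's x, y, z in mm, then the turn, a rotation vector about the tool's x, y, z in rad. A call has 1 to 10 rows; each row is the pose to reach, as a shift and turn from the pose commanded when the call began, along the tool's axes at that moment; what a row does not reach only later rows make up. A row lasts 1/12 s, in which the tool goes at most 41.7 mm and 7.16 degrees, less where a joint would pass 70% of its speed; a pose out of reach is approached as far as the arm can. A call with a gripper value outside its range is refused whole. The fingers move at their own pace and stop on an object; FORCE is the grip in N (left out, the last holds). Time passes only in rows, so rows that repeat a pose let the fingers close. It gives the time, the measured TCP pose, the force and the opening at its end, in the units of the state.
- telemetry.get_obs(): the state, without advancing time (a new reading comes with each control period).
- optics.read_camera(name): name is "scene" or "top" or "wrist"; returns a dict with "image" (420x560x3 uint8, blue, green, red), "range_z" (420x560 float32, m along the optical axis (not along the pixel's ray), 0 where there is no reading), "fx", "fy", "cx", "cy" (pixels), "cam_to_world" (4x4, takes a point from camera to world coordinates). Camera axes: x right, y up, looking along -z (the intrinsics and any distortion apply to the point x, -y, -z); pixel columns grow to the right and rows downward; lengths in m; the calibration is good to about 2 mm. A picture is of the moment at which its call begins.
- env.sign_off(): hands the job in, once; it reports no verdict.
Trained networks look in the newest picture that a camera, given by its name, has taken for a name from the list of things; names that differ only in an ending like _2 or _b are one class to them, and where a whole thing is asked for, a point or a joint stands for the part that bears it (a point fixed in the world has none). Each returns a list of dicts, best first, with "confidence" (0 to 1); they miss things now and then, are a little off and sometimes report something else, mostly with a low value. They report only what shows in the picture. A call takes as long as a camera call. They do not tell look-alikes from the thing itself.
- models.masks_of(camera, label): "pixels" (420x560 bool, what is visible of it) and "extent" ([left, top, right, bottom] as shares, 0 to 1, of the picture: columns of its width, rows of its height, round what is visible of it).
- models.landmark_of(camera, label): "centre" ([row, column] as shares, 0 to 1, of the picture: columns of its width, rows of its height: a listed point, or the origin of a listed thing).
The state is a dict: "time_s": time; "qpos": joint angles; "joint_velocities": joint speeds; "effort": joint torques, N m; "tool_pos": TCP position; "tool_rot": TCP orientation; "force": force on the tool from outside, world axes, zero at the start; "wrist_torque": the same for the moment, N m; "grip_width": finger opening in m.
Only numpy, scipy, OpenCV 4.12 (cv2) and the standard library are available. Lean on these libraries where they do the work, as an engineer would, in place of code of your own. Each camera call takes 0.05 s, during which the arm holds its last target.

TASK

Three large wax blocks lean in the slanted wire rack. Check the thickness of each in the stepped slot gauge, one block at a time, by lowering it upright between the jaws without forcing it: the right thickness goes through the wide upper slot and stops on the narrow lower one, a block that is too thick stops at the top, and one that is too thin goes down into the narrow slot as well. Put each block away before you take the next: a right one into the rectangular tray for cutting, one that is too thick or too thin into the round pan to be melted and cast again; leave the pen and the reagent bottle alone.

Things in the scene. Friction and masses are not known exactly. Their poses are not given: they have to be found in the camera images.
- block_a_mid (a point): Large histology wax block: pale grey cassette plate with drain slots on its back, cream wax on the other side. 90 mm long, 56 wide, thickness 9 to 27 mm (differs, not told), 75 g. Point: its middle. Own z along the length (up), y along the width, x through the thickness, back to wax. Starts leaning 27 deg to one side; grip it across the thickness in its top 25 mm, tool tilted alike (30 N is safe).
- block_b_mid (a point): Another such block, as block_a in all but its thickness; same axes.
- block_c_mid (a point): Another such block, as block_a in all but its thickness; same axes.
- rack_mid (a point): Fixed steel wire rack, 240 x 71 mm, rests 78 mm high. Point: foot of the middle of three places, 34 mm above the bench; z up, x along the row, away from the lean. Places 72 mm apart along x, all leaning 27 deg towards -x; rest and lip hold the lower 49 mm of a block: draw it out along its length. Blocks stand 64 mm apart back to back, square to the faces: open the fingers only to about 44 mm.
- gauge_mouth (a point): Fixed stepped slot gauge: aluminium jaws 74 mm (x) by 34 mm (y) on a dark foot 100 x 80 mm. Point: middle of the slot at the jaws' top, 74 mm above the bench; z up, x across the gap, y along the slot (open at both ends). Upper (go) slot 22 mm wide, 16 deep. A block goes in length upright, thickness along x. Jaw edges are rounded by 2 mm.
- gauge_step (a point): Middle of the slot at the step, 16 mm below gauge_mouth: the top of the lower (no-go) slot, 14 mm wide, 22 mm deep to a closed floor. A block stops within 3 mm of the jaws' top if too thick, within 3 mm of this step if right; if too thin its foot goes on, at least 20 mm below the jaws' top: go that far to be sure.
- tray_floor (a point): The fixed rectangular steel tray for blocks to be cut: 104 mm (x) by 130 mm (y), walls 3 mm thick and 26 mm high with rolled rim. The point is the middle of its inner floor, 3 mm above the bench, z up. A block may stand or lie in it.
- pan_floor (a point): The fixed round aluminium pan for blocks to be melted: 160 mm across the rim, 134 mm across its floor, 32 mm high. The point is the middle of its inner floor, 3 mm above the bench. Two blocks stand side by side in it with their middles 34 mm either side of the centre, along their widths.
- reagent_bottle: Bystander: a small white reagent bottle with a red screw cap, 34 mm across, 78 mm tall, standing behind the gauge; origin under its middle. Leave it alone.
- bench_pen: Bystander: a pen 142 mm long, 10 mm thick, lying left of the rack; origin at its middle, on the bench. Leave it alone.
Mind the look-alikes: they are no part of the job. Leave any purple or yellow look-alike of the part that bears block_b_mid alone.

How it is judged (in metres and radians):
On the way, in this order (a step that is already met when the one before it is completed fails the run):
1. a first block is lowered upright into the gauge as far as it goes (a thin one at least 20 mm) while the other two still stand in the rack (((z of block_a_mid in the frame of gauge_mouth between 0.037 and 0.05 m and y of block_a_mid in the frame of gauge_mouth between -0.022 and 0.022 m and x of block_a_mid in the frame of gauge_mouth between -0.006 and 0.006 m and angle between the z axis of block_a_mid and the z axis of gauge_mouth, either way round below 0.2 rad and angle between the x axis of block_a_mid and the x axis of gauge_mouth, either way round below 0.2 rad and contact force between block_a and gauge above 0.3 N and distance of each of block_b_mid, block_c_mid from where it was at the start of the episode below 0.03 m) or (z of block_b_mid in the frame of gauge_mouth between 0.005 and 0.026 m and y of block_b_mid in the frame of gauge_mouth between -0.022 and 0.022 m and x of block_b_mid in the frame of gauge_mouth between -0.006 and 0.006 m and angle between the z axis of block_b_mid and the z axis of gauge_mouth, either way round below 0.2 rad and angle between the x axis of block_b_mid and the x axis of gauge_mouth, either way round below 0.2 rad and distance of each of block_a_mid, block_c_mid from where it was at the start of the episode below 0.03 m) or (z of block_c_mid in the frame of gauge_mouth between 0.023 and 0.0345 m and y of block_c_mid in the frame of gauge_mouth between -0.022 and 0.022 m and x of block_c_mid in the frame of gauge_mouth between -0.006 and 0.006 m and angle between the z axis of block_c_mid and the z axis of gauge_mouth, either way round below 0.2 rad and angle between the x axis of block_c_mid and the x axis of gauge_mouth, either way round below 0.2 rad and contact force between block_c and gauge above 0.3 N and distance of each of block_a_mid, block_b_mid from where it was at the start of the episode below 0.03 m))), for 0.1 s.
2. with the first block put away in its right place, a second is tried in the gauge in the same way while the third still stands in the rack (((z of block_a_mid in the frame of gauge_mouth between 0.037 and 0.05 m and y of block_a_mid in the frame of gauge_mouth between -0.022 and 0.022 m and x of block_a_mid in the frame of gauge_mouth between -0.006 and 0.006 m and angle between the z axis of block_a_mid and the z axis of gauge_mouth, either way round below 0.2 rad and angle between the x axis of block_a_mid and the x axis of gauge_mouth, either way round below 0.2 rad and contact force between block_a and gauge above 0.3 N and horizontal distance between block_b_mid and pan_floor below 0.07 m and height (world z) of block_b_mid below 0.065 m and distance of block_c_mid from where it was at the start of the episode below 0.03 m) or (z of block_a_mid in the frame of gauge_mouth between 0.037 and 0.05 m and y of block_a_mid in the frame of gauge_mouth between -0.022 and 0.022 m and x of block_a_mid in the frame of gauge_mouth between -0.006 and 0.006 m and angle between the z axis of block_a_mid and the z axis of gauge_mouth, either way round below 0.2 rad and angle between the x axis of block_a_mid and the x axis of gauge_mouth, either way round below 0.2 rad and contact force between block_a and gauge above 0.3 N and x of block_c_mid in the frame of tray_floor between -0.05 and 0.05 m and y of block_c_mid in the frame of tray_floor between -0.063 and 0.063 m and height (world z) of block_c_mid below 0.065 m and distance of block_b_mid from where it was at the start of the episode below 0.03 m) or (z of block_b_mid in the frame of gauge_mouth between 0.005 and 0.026 m and y of block_b_mid in the frame of gauge_mouth between -0.022 and 0.022 m and x of block_b_mid in the frame of gauge_mouth between -0.006 and 0.006 m and angle between the z axis of block_b_mid and the z axis of gauge_mouth, either way round below 0.2 rad and angle between the x axis of block_b_mid and the x axis of gauge_mouth, either way round below 0.2 rad and horizontal distance between block_a_mid and pan_floor below 0.07 m and height (world z) of block_a_mid below 0.065 m and distance of block_c_mid from where it was at the start of the episode below 0.03 m) or (z of block_b_mid in the frame of gauge_mouth between 0.005 and 0.026 m and y of block_b_mid in the frame of gauge_mouth between -0.022 and 0.022 m and x of block_b_mid in the frame of gauge_mouth between -0.006 and 0.006 m and angle between the z axis of block_b_mid and the z axis of gauge_mouth, either way round below 0.2 rad and angle between the x axis of block_b_mid and the x axis of gauge_mouth, either way round below 0.2 rad and x of block_c_mid in the frame of tray_floor between -0.05 and 0.05 m and y of block_c_mid in the frame of tray_floor between -0.063 and 0.063 m and height (world z) of block_c_mid below 0.065 m and distance of block_a_mid from where it was at the start of the episode below 0.03 m) or (z of block_c_mid in the frame of gauge_mouth between 0.023 and 0.0345 m and y of block_c_mid in the frame of gauge_mouth between -0.022 and 0.022 m and x of block_c_mid in the frame of gauge_mouth between -0.006 and 0.006 m and angle between the z axis of block_c_mid and the z axis of gauge_mouth, either way round below 0.2 rad and angle between the x axis of block_c_mid and the x axis of gauge_mouth, either way round below 0.2 rad and contact force between block_c and gauge above 0.3 N and horizontal distance between block_a_mid and pan_floor below 0.07 m and height (world z) of block_a_mid below 0.065 m and distance of block_b_mid from where it was at the start of the episode below 0.03 m) or (z of block_c_mid in the frame of gauge_mouth between 0.023 and 0.0345 m and y of block_c_mid in the frame of gauge_mouth between -0.022 and 0.022 m and x of block_c_mid in the frame of gauge_mouth between -0.006 and 0.006 m and angle between the z axis of block_c_mid and the z axis of gauge_mouth, either way round below 0.2 rad and angle between the x axis of block_c_mid and the x axis of gauge_mouth, either way round below 0.2 rad and contact force between block_c and gauge above 0.3 N and horizontal distance between block_b_mid and pan_floor below 0.07 m and height (world z) of block_b_mid below 0.065 m and distance of block_a_mid from where it was at the start of the episode below 0.03 m))), for 0.1 s.
3. with two blocks put away in their right places, the last is tried in the gauge in the same way (((z of block_a_mid in the frame of gauge_mouth between 0.037 and 0.05 m and y of block_a_mid in the frame of gauge_mouth between -0.022 and 0.022 m and x of block_a_mid in the frame of gauge_mouth between -0.006 and 0.006 m and angle between the z axis of block_a_mid and the z axis of gauge_mouth, either way round below 0.2 rad and angle between the x axis of block_a_mid and the x axis of gauge_mouth, either way round below 0.2 rad and contact force between block_a and gauge above 0.3 N and horizontal distance between block_b_mid and pan_floor below 0.07 m and height (world z) of each of block_b_mid, block_c_mid below 0.065 m and x of block_c_mid in the frame of tray_floor between -0.05 and 0.05 m and y of block_c_mid in the frame of tray_floor between -0.063 and 0.063 m) or (z of block_b_mid in the frame of gauge_mouth between 0.005 and 0.026 m and y of block_b_mid in the frame of gauge_mouth between -0.022 and 0.022 m and x of block_b_mid in the frame of gauge_mouth between -0.006 and 0.006 m and angle between the z axis of block_b_mid and the z axis of gauge_mouth, either way round below 0.2 rad and angle between the x axis of block_b_mid and the x axis of gauge_mouth, either way round below 0.2 rad and horizontal distance between block_a_mid and pan_floor below 0.07 m and height (world z) of each of block_a_mid, block_c_mid below 0.065 m and x of block_c_mid in the frame of tray_floor between -0.05 and 0.05 m and y of block_c_mid in the frame of tray_floor between -0.063 and 0.063 m) or (z of block_c_mid in the frame of gauge_mouth between 0.023 and 0.0345 m and y of block_c_mid in the frame of gauge_mouth between -0.022 and 0.022 m and x of block_c_mid in the frame of gauge_mouth between -0.006 and 0.006 m and angle between the z axis of block_c_mid and the z axis of gauge_mouth, either way round below 0.2 rad and angle between the x axis of block_c_mid and the x axis of gauge_mouth, either way round below 0.2 rad and contact force between block_c and gauge above 0.3 N and horizontal distance between each of block_a_mid, block_b_mid and pan_floor below 0.07 m and height (world z) of each of block_a_mid, block_b_mid below 0.065 m))), for 0.1 s.
At the end, for the whole second after the job is handed in: The block of the right thickness rests in the rectangular tray (its middle inside the walls and less than 65 mm above the bench), the too thick and the too thin block in the round pan (middles within 70 mm of its centre, less than 65 mm above the bench); all three at rest and let go (horizontal distance between each of block_a_mid, block_b_mid and pan_floor below 0.07 m and height (world z) of each of block_a_mid, block_b_mid, block_c_mid below 0.065 m and x of block_c_mid in the frame of tray_floor between -0.05 and 0.05 m and y of block_c_mid in the frame of tray_floor between -0.063 and 0.063 m and linear speed of each of block_a, block_b, block_c below 0.02 m/s and contact force between each of block_a, block_b, block_c and the fingers below 0.1 N); the robot touches nothing.
It fails at once if a block is forced into the gauge (more than 90 N) (contact force between any of block_a, block_b, block_c and gauge above 90 N).
It fails at once if the reagent bottle or the pen is shifted by more than 30 mm (distance of any of reagent_bottle, bench_pen from where it was at the start of the episode above 0.03 m).
It also fails if it takes over 72 s, if anything falls off the work surface, if the arm or the gripper's body presses on something with over 40 N, if the wrist force passes 120 N, or if a joint passes its speed limit or range.

## Working session

There is one attempt and no reset: what is moved stays moved. The work goes in short steps, Python scripts to look and compute and a shell command to move; the robot and the scene stay as the last step left them, time stands still between calls to the robot, and variables do not carry over. Pictures are saved under pics/ and viewed, and the job is handed in when it is done.

```bash
ls -la; mkdir -p pics; python3 - <<'E'
from cell import telemetry, optics, env, models
import cv2, numpy as np
print(telemetry.get_obs()); print(env.tip_reach)
for n in ["scene","top","wrist"]:
    c=optics.read_camera(n); cv2.imwrite(f"pics/{n}0.png",c["image"]); print(n,c["fx"],c["cx"],c["cy"],np.round(c["cam_to_world"],3).tolist(),[k for k in c])
E
```

```text
total 12
drwxr-xr-x  3 agent agent 4096 Dec  6 07:52 .
drwxr-xr-x 23 root  root  4096 Dec  6 07:52 ..
drwxr-xr-x  2 agent agent 4096 Dec  6 07:52 pics
{'time_s': 0.0, 'qpos': array([-70.41014188,  18.43803631,  -4.01319191,  83.17423934,
         1.29577262,  78.54010161,  -3.26192394]), 'joint_velocities': array([-0.0235918 , -0.08021449, -0.03206876, -0.03624023,  0.05634509,
       -0.00476947, -0.03069078]), 'effort': array([-8.50683500e-05, -4.91277266e+01, -4.03877953e-01, -3.12524557e+01,
       -6.39783195e-02,  4.38311999e-02,  1.76490903e-04]), 'tool_pos': array([0.20918934, 0.61487805, 0.23847857]), 'tool_rot': array([-176.15233778,   89.89265491, -104.9364509 ]), 'force': array([ 0.05050889, -0.72914351, -0.39937511]), 'wrist_torque': array([-0.01276056,  0.07096056,  0.03969269]), 'grip_width': 0.08707172808463923}
0.017
scene 399.42474201227554 280.32303629990565 206.32807625417158 [[-0.984, 0.152, -0.09, 0.463], [-0.176, -0.801, 0.572, 0.966], [0.015, 0.579, 0.815, 0.984], [0.0, 0.0, 0.0, 1.0]] ['image', 'range_z', 'fx', 'fy', 'cx', 'cy', 'cam_to_world']
top 543.976280838777 280.6520650120763 209.96412643082493 [[-0.021, 0.984, -0.175, 0.245], [-1.0, -0.021, 0.001, 0.326], [-0.003, 0.175, 0.985, 1.843], [0.0, 0.0, 0.0, 1.0]] ['image', 'range_z', 'fx', 'fy', 'cx', 'cy', 'cam_to_world']
wrist 306.58971739749984 279.53157555684095 202.0530061181452 [[0.322, -0.913, -0.248, 0.141], [0.947, 0.31, 0.088, 0.637], [-0.003, -0.263, 0.965, 0.384], [0.0, 0.0, 0.0, 1.0]] ['image', 'range_z', 'fx', 'fy', 'cx', 'cy', 'cam_to_world']
```

View pics/scene0.png

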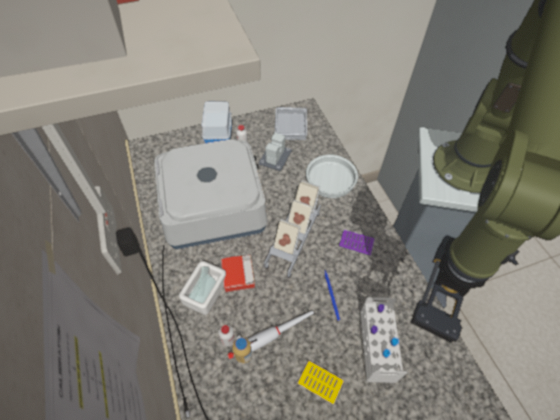

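View pics/top0.png

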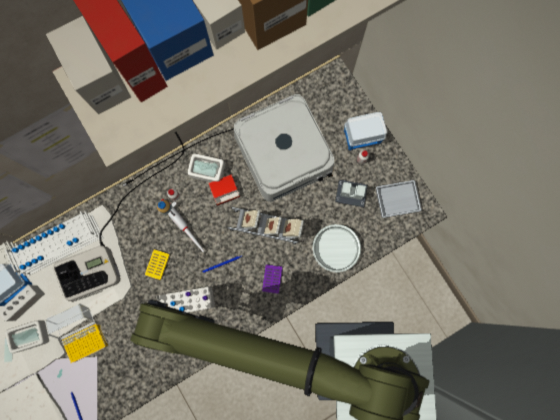

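View pics/wrist0.png

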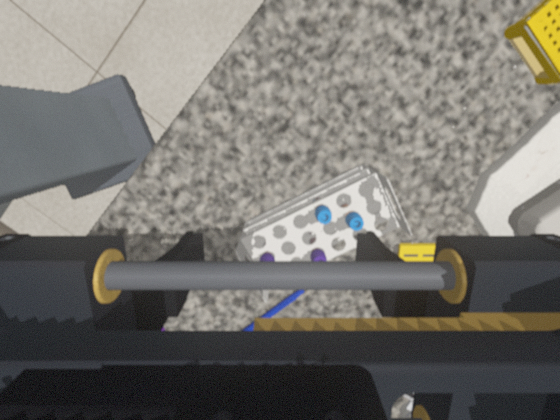

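```bash
cat > h.py <<'E'
from cell import telemetry, optics, env, models
import cv2, numpy as np
np.set_printoptions(precision=4,suppress=True,linewidth=160)
from scipy.spatial.transform import Rotation as R
def cloud(c):
    z=c["range_z"]; h,w=z.shape; v,u=np.mgrid[0:h,0:w]
    x=(u-c["cx"])/c["fx"]*z; y=(v-c["cy"])/c["fy"]*z
    P=np.stack([x,-y,-z],-1); T=c["cam_to_world"]
    W=P@T[:3,:3].T+T[:3,3]; W[z==0]=np.nan
    return W
def ray(c,u,v):
    T=c["cam_to_world"]; d=np.array([(u-c["cx"])/c["fx"],-(v-c["cy"])/c["fy"],-1.])
    return T[:3,3],T[:3,:3]@d
def tri(obs):
    A=np.zeros((3,3));b=np.zeros(3)
    for o,d in obs:
        d=d/np.linalg.norm(d);M=np.eye(3)-np.outer(d,d);A+=M;b+=M@o
    p=np.linalg.solve(A,b)
    return p,[np.linalg.norm(np.cross(p-o,d/np.linalg.norm(d))) for o,d in obs]
def proj(c,p):
    T=c["cam_to_world"]; q=T[:3,:3].T@(np.asarray(p)-T[:3,3])
    return np.array([c["cx"]+c["fx"]*q[0]/-q[2], c["cy"]-c["fy"]*q[1]/-q[2]])
def toolR():
    o=telemetry.get_obs(); return o["tool_pos"],R.from_euler('xyz',o["tool_rot"],degrees=True)
E
python3 - <<'E'
from h import *
C={n:optics.read_camera(n) for n in ["top","scene"]}
np.save("pics/c0.npy",C,allow_pickle=True)
for l in ["block_a_mid","rack_mid","gauge_mouth","gauge_step","tray_floor","pan_floor","reagent_bottle","bench_pen"]:
    for n in C:
        W=cloud(C[n])
        for d in models.landmark_of(n,l)[:5]:
            r,cc=d["centre"]; v,u=r*420,cc*560
            vi,ui=int(np.clip(v,0,419)),int(np.clip(u,0,559))
            print(l,n,round(d["confidence"],2),"px",round(u,1),round(v,1),"W",W[vi,ui])
E
```

```text
block_a_mid top 0.52 px 289.3 229.6 W [0.4937 0.2989 0.0925]
block_a_mid scene 0.74 px 304.1 198.6 W [0.5021 0.3013 0.095 ]
rack_mid top 0.68 px 266.1 227.3 W [0.5078 0.3746 0.0522]
rack_mid scene 0.74 px 295.4 229.7 W [0.5097 0.4201 0.1171]
gauge_mouth top 0.92 px 352.9 186.4 W [nan nan nan]
gauge_mouth scene 0.79 px 276.1 139.3 W [0.6242 0.0688 0.0718]
gauge_step top 0.78 px 357.4 192.7 W [0.6148 0.0703 0.0766]
gauge_step scene 0.61 px 275.0 141.9 W [0.6267 0.0724 0.066 ]
gauge_step scene 0.22 px 291.0 125.3 W [ 0.6004 -0.076   0.003 ]
tray_floor top 0.73 px 399.4 198.7 W [ 0.6057 -0.0838  0.0041]
tray_floor top 0.47 px 273.7 223.7 W [0.5138 0.3504 0.097 ]
tray_floor scene 0.74 px 288.9 123.1 W [ 0.6088 -0.0834  0.0042]
pan_floor top 0.85 px 338.5 252.2 W [0.4242 0.1334 0.0021]
pan_floor scene 0.86 px 333.2 177.8 W [0.4271 0.1335 0.0042]
reagent_bottle top 0.42 px 363.4 160.4 W [0.7307 0.0412 0.0512]
reagent_bottle scene 0.61 px 240.9 141.2 W [0.7168 0.1557 0.1312]
bench_pen top 0.45 px 221.6 264.4 W [0.3911 0.5285 0.0154]
bench_pen top 0.29 px 250.9 220.7 W [0.5243 0.4246 0.1033]
bench_pen scene 0.55 px 328.9 292.3 W [0.4004 0.5238 0.0012]
```

```bash
python3 - <<'E'
import cv2
a=cv2.imread("pics/top0.png")[130:290,220:430]; cv2.imwrite("pics/top0c.png",cv2.resize(a,None,fx=3.7,fy=3.7,interpolation=cv2.INTER_CUBIC))
a=cv2.imread("pics/scene0.png")[90:290,190:390]; cv2.imwrite("pics/scene0c.png",cv2.resize(a,None,fx=3,fy=3,interpolation=cv2.INTER_CUBIC))
E
```

```text
(no output)
```

View pics/top0c.png

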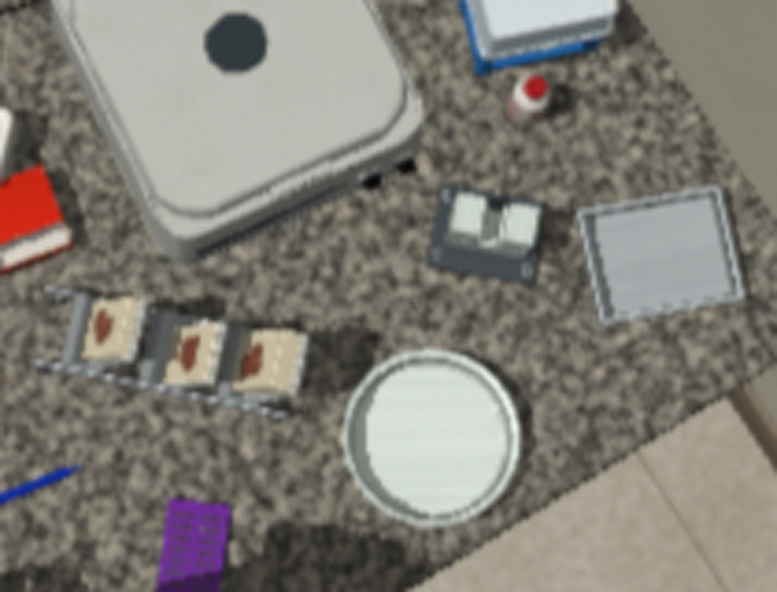

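View pics/scene0c.png

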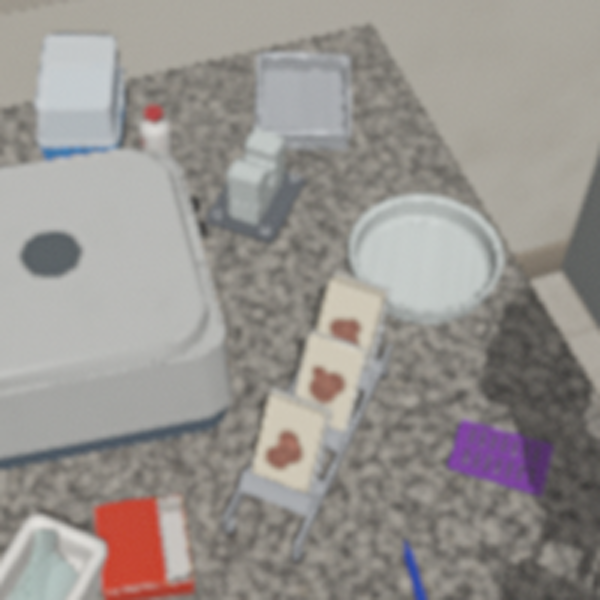

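```bash
python3 - <<'E'
from h import *
C=np.load("pics/c0.npy",allow_pickle=True).item()
p,r=toolR(); c=optics.read_camera("wrist"); T=c["cam_to_world"]; Rm=r.as_matrix()
print("toolR",Rm); print("cam in tool pos",Rm.T@(T[:3,3]-p)); print("cam axes in tool",Rm.T@T[:3,:3])
# landmarks triangulated
L={}
for n in C:
    optics.read_camera(n)
    for l in ["gauge_mouth","tray_floor","pan_floor","reagent_bottle","bench_pen"]:
        d=models.landmark_of(n,l)
        if d: L.setdefault(l,[]).append(ray(C[n],d[0]["centre"][1]*560,d[0]["centre"][0]*420))
for l in L: print(l,*tri(L[l]))
# plane/noise check
for n in C:
    W=cloud(C[n]); 
    # gauge region: heights
    m=(abs(W[...,0]-0.62)<0.08)&(abs(W[...,1]-0.07)<0.08)
    P=W[m]; hi=P[P[:,2]>0.06]; print(n,"gauge hi",len(hi),hi.mean(0),hi.min(0),hi.max(0))
    m=(abs(W[...,0]-0.50)<0.1)&(abs(W[...,1]-0.36)<0.14)&(W[...,2]>0.06); P=W[m]; print(n,"rack hi",len(P),P.mean(0),P.min(0),P.max(0))
    for l in ["block_a_mid"]:
        for d in models.masks_of(n,l):
            P=W[d["pixels"]]; P=P[~np.isnan(P[:,0])]; 
            mm=np.median(P,0); print(" mask",round(d["confidence"],2),(np.array(d["extent"])*[560,420,560,420]).round(0),len(P),mm)
            if len(P)>20:
                Q=P[np.linalg.norm(P-mm,axis=1)<0.05]; u,s,vt=np.linalg.svd(Q-Q.mean(0)); print("   plane n",vt[2],"resid",s[2]/len(Q)**.5)
E
```

```text
toolR [[ 0.0001 -0.9468  0.3219]
 [ 0.0001  0.3219  0.9468]
 [-1.     -0.0001  0.0001]]
cam in tool pos [-0.1452  0.0713 -0.0009]
cam axes in tool [[ 0.0014  0.2631 -0.9648]
 [-0.0005  0.9648  0.2631]
 [ 1.      0.0002  0.0015]]
gauge_mouth [0.6264 0.0771 0.0691] [np.float64(0.008043168652413916), np.float64(0.008043168652414048)]
tray_floor [ 0.5996 -0.0848  0.0073] [np.float64(0.0011825808990545686), np.float64(0.0011825808990548984)]
reagent_bottle [0.7473 0.0389 0.0037] [np.float64(6.4801035265765765e-06), np.float64(6.480103526797226e-06)]
pan_floor [0.5261 2.3958 2.6921] [np.float64(8.355534721610419e-17)]Traceback (most recent call last):
  File "<stdin>", line 12, in <module>
  File "h.py", line 18, in tri
    p=np.linalg.solve(A,b)
    r = gufunc(a, b, signature=signature)
    raise LinAlgError("Singular matrix")
numpy.linalg.LinAlgError: Singular matrix
```

```bash
cat >> h.py <<'E'
def plan(pos,xdir,zdir):
    """tool-frame shift (mm) & rotvec to reach world pose with tool x=xdir, z~zdir"""
    p,r=toolR(); x=np.array(xdir,float);x/=np.linalg.norm(x); z=np.array(zdir,float); z-=x*(x@z); z/=np.linalg.norm(z)
    Rt=np.stack([x,np.cross(z,x),z],1); M=r.as_matrix()
    s=M.T@(np.array(pos)-p)*1000; w=R.from_matrix(M.T@Rt).as_rotvec()
    print("shift mm",s.round(1),"turn rad",w.round(4),"dist",np.linalg.norm(s).round(0),"ang deg",np.degrees(np.linalg.norm(w)).round(1))
E
python3 -c "
from h import *
plan([.58,.35,.27],[0,0,-1],[.18,.98,0])"
```

```text
shift mm [ -30.4 -436.4 -131.9] turn rad [-0.1461  0.0001  0.    ] dist 457.0 ang deg 8.4
```

```bash
python3 -m pendant '[[44,[-30,-200,-60],[0,0,0]],[44,[-30,-436,-132],[-0.146,0,0]],[44,[-30,-436,-132],[-0.146,0,0]],[44,[-30,-436,-132],[-0.146,0,0]],[44,[-30,-436,-132],[-0.146,0,0]],[44,[-30,-436,-132],[-0.146,0,0]],[44,[-30,-436,-132],[-0.146,0,0]],[44,[-30,-436,-132],[-0.146,0,0]],[44,[-30,-436,-132],[-0.146,0,0]],[44,[-30,-436,-132],[-0.146,0,0]]]' 30; python3 -c "
from h import *
plan([.58,.35,.27],[0,0,-1],[.18,.98,0])"
```

```text
time_s: 2.53
tool_pos: [0.5473, 0.3728, 0.2676]
tool_rot: [-34.2, 90.0, 45.4]
force: [0.4, 0.8, 0.4]
grip_width: 0.0444
shift mm [ -2.4 -36.2 -16.5] turn rad [0.     0.0006 0.0004] dist 40.0 ang deg 0.0
```

```bash
python3 -m pendant '[[44,[-2,-36,-16],[0,0,0]],[44,[-2,-36,-16],[0,0,0]],[44,[-2,-36,-16],[0,0,0]]]'; python3 - <<'E'
from h import *
c=optics.read_camera("wrist"); np.save("pics/w1.npy",c,allow_pickle=True); cv2.imwrite("pics/w1.png",c["image"])
for l in ["block_a_mid","rack_mid","gauge_mouth"]:
    for d in models.landmark_of("wrist",l): print(l,round(d["confidence"],2),d["centre"][1]*560,d["centre"][0]*420)
z=c["range_z"]; print((z==0).mean(), np.percentile(z[z>0],[1,50,99]))
print(telemetry.get_obs()["time_s"])
E
```

```text
time_s: 2.78
tool_pos: [0.5811, 0.3485, 0.2689]
tool_rot: [-139.0, 89.9, -59.8]
force: [-1.1, 1.6, -0.8]
grip_width: 0.0441
block_a_mid 0.83 210.22400000000002 120.288
rack_mid 0.86 286.38399999999996 122.00999999999999
rack_mid 0.66 212.40800000000002 118.398
gauge_mouth 0.6 74.928 259.392
0.011441326530612245 [0.0515 0.364  0.4755]
2.9833
```

View pics/w1.png

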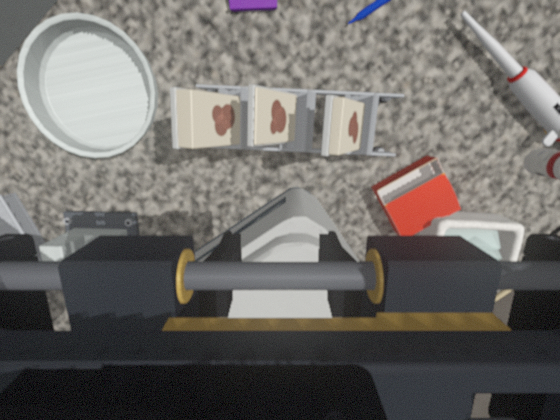

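```bash
python3 - <<'E'
from h import *
c=np.load("pics/w1.npy",allow_pickle=True).item(); W=cloud(c)
m=(W[...,2]>0.05)&(np.indices(W.shape[:2])[0]<175)&(abs(W[...,1]-0.36)<0.2)&(W[...,2]<.15)
P=W[m]; print(len(P),P.min(0),P.max(0))
# block yaw: use wax-face normals
I=c["image"].astype(int)
G=cv2.cvtColor(c["image"],cv2.COLOR_BGR2HSV)
for (u0,u1) in [(172,243),(248,300),(322,364)]:
    mm=np.zeros(m.shape,bool); mm[85:155,u0:u1]=True
    Q=W[mm&(W[...,2]>0.07)]; 
    # sequential plane fit RANSAC
    rng=np.random.default_rng(0);best=None
    for _ in range(500):
        a=Q[rng.choice(len(Q),3,replace=False)]; n=np.cross(a[1]-a[0],a[2]-a[0]); 
        if np.linalg.norm(n)<1e-9: continue
        n/=np.linalg.norm(n); k=abs((Q-a[0])@n)<0.002
        if best is None or k.sum()>best.sum(): best=k
    q=Q[best]; ce=q.mean(0); n=np.linalg.svd(q-ce)[2][2]; n*=np.sign(n[2])
    print(u0,len(Q),best.sum(),"c",ce,"n",n,"tilt",90-np.degrees(np.arcsin(n[2])),"yaw",np.degrees(np.arctan2(n[1],n[0])),"std",((q-ce)@n).std(), "Z range",Q[:,2].min(),Q[:,2].max())
E
```

```text
9532 [0.4653 0.2532 0.05  ] [0.5698 0.4719 0.1274]
172 3389 2347 c [0.4993 0.2932 0.1021] n [0.2055 0.862  0.4635] tilt 62.38859514164053 yaw 76.59333761763185 std 0.0006349969549309561 Z range 0.07008651671432614 0.12737990614007327
248 1991 1620 c [0.507  0.3485 0.0988] n [0.2057 0.8557 0.4749] tilt 61.64820904688669 yaw 76.48003350315007 std 0.0007644797864369483 Z range 0.07000667110026015 0.1197332557262325
322 1851 1082 c [0.526  0.4075 0.1185] n [-0.1065 -0.4228  0.8999] tilt 25.849882624863184 yaw -104.14403414883296 std 0.0007478608113739392 Z range 0.07018604919366817 0.12323408414227505
```

```bash
cat >> h.py <<'E'
yaw=np.radians(76.5); RX=np.array([np.cos(yaw),np.sin(yaw),0]); RY=np.array([-np.sin(yaw),np.cos(yaw),0]); RZ=np.array([0,0,1.]); L=np.radians(27)
BZ=-np.sin(L)*RX+np.cos(L)*RZ; BX=np.cos(L)*RX+np.sin(L)*RZ; BY=np.cross(BZ,BX)
E
python3 - <<'E'
from h import *
c=np.load("pics/w1.npy",allow_pickle=True).item(); W=cloud(c)
m=(np.indices(W.shape[:2])[0]<175)&(abs(W[...,1]-0.36)<0.2)&(W[...,2]<.15)&(W[...,2]>.03)&(abs(W[...,0]-.51)<.1)
P=W[m]; col=c["image"][m]
A=P@RX; B=P@RY; Z=P[:,2]
sel=(P[:,2]>.09); print("RY range hi",np.percentile(B[sel],[.5,99.5]), "AX range",A[sel].min(),A[sel].max())
mid=np.median(B[sel])
im=np.full((560,800,3),0,np.uint8)
k=abs(B-mid)<0.02
X=((A[k]-0.33)*3000+20).astype(int); Y=(520-(Z[k])*3500).astype(int)
for x,y,cc in zip(X,Y,col[k]): cv2.circle(im,(x,y),2,cc.tolist(),-1)
cv2.imwrite("pics/prof.png",im)
for (u0,u1) in [(172,243),(248,300),(322,364)]:
    mm=np.zeros(W.shape[:2],bool); mm[85:155,u0:u1]=True
    Q=W[mm&(W[...,2]>0.085)]; b=Q@RY; print("RY",np.percentile(b,[1,99]),"mean",np.percentile(b,[1,99]).mean(),"top bz",np.percentile(Q@BZ,[50,95,98,99.5]),"bx",np.percentile(Q@BX,[.5,2,98,99.5]))
    # top end points: bz near max
    t=Q@BZ; e=Q[t>np.percentile(t,99)-0.004]; print("   top-end bx",np.percentile(e@BX,[1,5,50,95,99]),len(e))
E
```

```text
RY range hi [-0.4445 -0.3858] AX range 0.3666236914154452 0.5431436436082729
RY [-0.4434 -0.3918] mean -0.4176043550620824 top bz [-0.0711 -0.0638 -0.0635 -0.0631] bx [0.3801 0.3815 0.4053 0.4056]
   top-end bx [0.3801 0.3817 0.394  0.4045 0.405 ] 1284
RY [-0.4393 -0.3851] mean -0.41222009213581096 top bz [-0.1068 -0.0965 -0.0962 -0.0957] bx [0.4436 0.4443 0.4532 0.4534]
   top-end bx [0.4435 0.4442 0.4488 0.4526 0.453 ] 570
RY [-0.4428 -0.3913] mean -0.41703415425746193 top bz [-0.1306 -0.129  -0.1288 -0.1284] bx [0.5069 0.5077 0.525  0.5252]
   top-end bx [0.507  0.508  0.5163 0.5243 0.5247] 1087
```

View pics/prof.png

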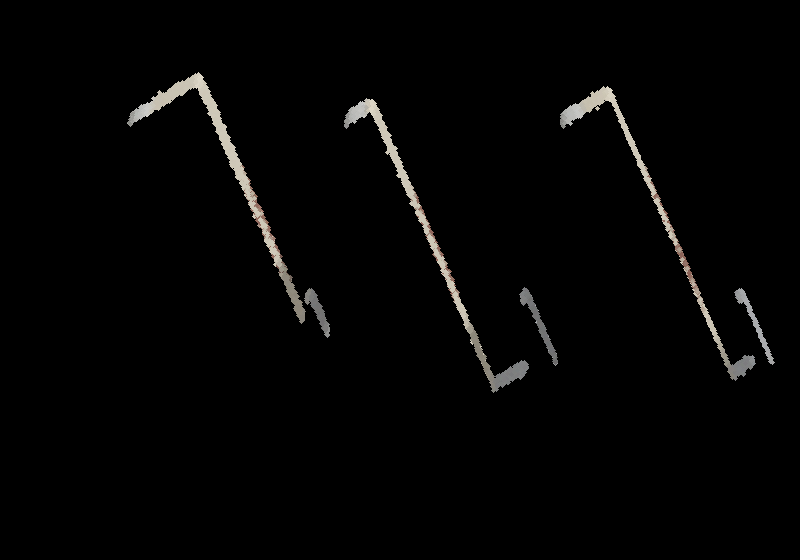

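```bash
cat >> h.py <<'E'
TOP={1:-.0633,2:-.0960,3:-.1286}; CX={1:.3929,2:.4485,3:.516}; CY={1:-.4170,2:-.4140,3:-.4165}
def rackpose(i,back=0,dx=0,dy=0):
    plan(CX[i]*BX+(dx*BX)+(CY[i]+dy)*RY+(TOP[i]-.014+back)*BZ,-BZ,BX)
E
python3 -c "
from h import *
print(BY-RY); rackpose(1,.07)"
```

```text
[-0.  0. -0.]
shift mm [  97.2   68.3 -121.8] turn rad [ 0.0556 -0.4704 -0.0144] dist 170.0 ang deg 27.1
```

```bash
python3 -m pendant '[[44,[40,40,-70],[0.02,-0.12,-0.004]],[44,[60,60,-110],[0.04,-0.24,-0.008]],[44,[97,68,-122],[0.055,-0.47,-0.014]],[44,[97,68,-122],[0.0556,-0.4704,-0.0144]],[44,[97,68,-122],[0.0556,-0.4704,-0.0144]],[44,[97,68,-122],[0.0556,-0.4704,-0.0144]]]' 30; python3 - <<'E'
from h import *
rackpose(1,.07)
c=optics.read_camera("wrist"); np.save("pics/w2.npy",c,allow_pickle=True); cv2.imwrite("pics/w2.png",c["image"])
W=cloud(c); m=(W[...,2]>.085)&(W[...,2]<.135)&(abs(W[...,1]-.35)<.13)&(abs(W[...,0]-.51)<.05)
P=W[m]; a=P@BX;b=P@RY;t=P@BZ
for i in (1,2,3):
    k=(abs(a-CX[i])<.022)&(abs(b-CY[i])<.035)&(t<TOP[i]+.01)&(t>TOP[i]-.04)
    print(i,k.sum(), "bx",np.percentile(a[k],[1,5,95,99]) if k.any() else 0,"ry",np.percentile(b[k],[1,99]) if k.any() else 0,"bz",np.percentile(t[k],[90,98]) if k.any() else 0)
E
```

```text
time_s: 3.48
tool_pos: [0.4832, 0.2399, 0.1664]
tool_rot: [1.1, 63.3, 77.1]
force: [0.1, 0.7, 0.3]
grip_width: 0.044
shift mm [-1.6 -3.1  9. ] turn rad [-0.0097 -0.0051 -0.0044] dist 10.0 ang deg 0.7
1 2898 bx [0.3786 0.3797 0.4029 0.404 ] ry [-0.4409 -0.3897] bz [-0.064  -0.0635]
2 1413 bx [0.442  0.4422 0.4512 0.452 ] ry [-0.4389 -0.3843] bz [-0.0969 -0.0964]
3 2012 bx [0.5059 0.5061 0.5223 0.5237] ry [-0.4445 -0.39  ] bz [-0.1296 -0.129 ]
```

View pics/w2.png

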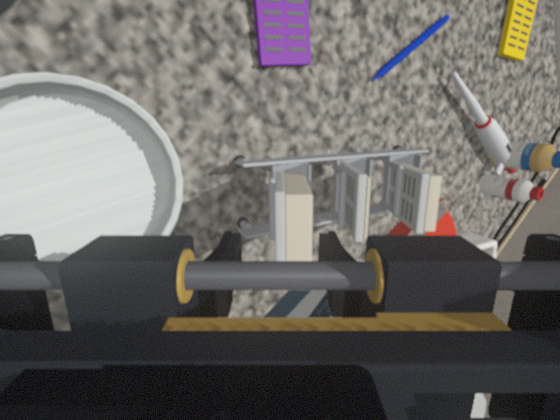

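```bash
python3 -c "
from h import *
CX[1]=.392
rackpose(1,.07); rackpose(1,0); print(telemetry.get_obs()['tool_pos'])"
```

```text
shift mm [ 0.1 -0.6  2.9] turn rad [-0.0051 -0.0019 -0.0004] dist 3.0 ang deg 0.3
shift mm [70.1 -0.6  3.1] turn rad [-0.0051 -0.0019 -0.0004] dist 70.0 ang deg 0.3
[0.4866 0.2431 0.1702]
```

```bash
python3 -m pendant '[[44,[25,0,0],[0,0,0]],[44,[50,0,0],[0,0,0]],[44,[70,0,0],[0,0,0]],[44,[70,0,0],[0,0,0]],[44,[70,0,0],[0,0,0]]]' 30; python3 -c "
from h import *
CX[1]=.392
rackpose(1,0)"
```

```text
time_s: 3.95
tool_pos: [0.497, 0.2776, 0.1105]
tool_rot: [-0.2, 63.0, 76.4]
force: [-0.4, -0.5, 1.0]
grip_width: 0.0441
shift mm [ 0.5  1.5 -2.1] turn rad [ 0.0018 -0.0004  0.0008] dist 3.0 ang deg 0.1
```

```bash
python3 -m pendant '[[44,[0,0,-1],[0,0,0]],[44,[0,0,-1],[0,0,0]],[24,[0,0,-1],[0,0,0]],[10,[0,0,-1],[0,0,0]],[10,[0,0,-1],[0,0,0]],[10,[0,0,-1],[0,0,0]],[10,[0,0,-1],[0,0,0]]]' 30; python3 -c "
from h import *
CX[1]=.392
rackpose(1,0); print(telemetry.get_obs())"
```

```text
time_s: 4.53
tool_pos: [0.4976, 0.2752, 0.1108]
tool_rot: [-0.3, 62.9, 76.1]
force: [-1.4, 1.8, 5.3]
grip_width: 0.0256
shift mm [ 1.8  2.6 -0.3] turn rad [-0.0017  0.0018  0.0036] dist 3.0 ang deg 0.3
{'time_s': 4.5333, 'qpos': array([-27.8563,   6.0434,  10.5297, 118.5985, -34.4314,  45.9291,  81.1147]), 'joint_velocities': array([-0.0379,  0.1207,  0.0168, -0.0901,  0.139 ,  0.107 ,  0.0479]), 'effort': array([  0.987 , -30.2515,   1.4793, -24.782 ,  -0.6198,  -0.2981,  -0.0426]), 'tool_pos': array([0.4976, 0.2752, 0.1108]), 'tool_rot': array([-0.3011, 62.894 , 76.0511]), 'force': array([-1.373 ,  1.756 ,  5.3204]), 'wrist_torque': array([0.3896, 0.0811, 0.1138]), 'grip_width': 0.02563868374439658}
```

```bash
python3 -m pendant '[[10,[-15,0,0],[0,0,0]],[10,[-35,0,0],[0,0,0]],[10,[-55,0,0],[0,0,0]],[10,[-75,0,0],[0,0,0]],[10,[-95,0,0],[0,0,0]],[10,[-95,0,0],[0,0,0]]]' 30; python3 - <<'E'
from h import *
print(telemetry.get_obs()['force'],telemetry.get_obs()['grip_width'])
plan([.69,.08,.27],[0,0,-1],[.18,.98,0])
c=optics.read_camera("scene"); cv2.imwrite("pics/s2.png",c["image"][60:300,180:420])
E
```

```text
time_s: 5.03
tool_pos: [0.4886, 0.2307, 0.1973]
tool_rot: [-0.7, 62.9, 75.5]
force: [1.0, -0.7, -0.6]
grip_width: 0.0254
[ 0.9716 -0.675  -0.5918] 0.025351966841927913
shift mm [-108.2 -232.   -54.9] turn rad [-0.0573  0.4725  0.0199] dist 262.0 ang deg 27.3
```

View pics/s2.png

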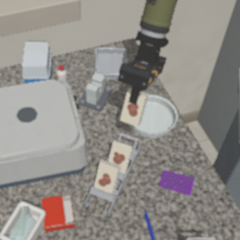

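```bash
python3 -m pendant '[[10,[-40,-20,-5],[-0.01,0.1,0.004]],[10,[-70,-55,-15],[-0.02,0.2,0.008]],[10,[-95,-95,-25],[-0.035,0.31,0.012]],[10,[-108,-135,-35],[-0.05,0.41,0.016]],[10,[-108,-175,-45],[-0.057,0.4725,0.02]],[10,[-108,-212,-52],[-0.057,0.4725,0.02]],[10,[-108,-232,-55],[-0.057,0.4725,0.02]],[10,[-108,-232,-55],[-0.057,0.4725,0.02]],[10,[-108,-232,-55],[-0.057,0.4725,0.02]]]' 30; python3 - <<'E'
from h import *
plan([.69,.08,.27],[0,0,-1],[.18,.98,0])
c=optics.read_camera("wrist"); np.save("pics/w3.npy",c,allow_pickle=True); cv2.imwrite("pics/w3.png",c["image"])
for l in ["gauge_mouth","gauge_step","tray_floor","pan_floor"]:
    for d in models.landmark_of("wrist",l): print(l,round(d["confidence"],2),d["centre"][1]*560,d["centre"][0]*420)
E
```

```text
time_s: 5.83
tool_pos: [0.6889, 0.0813, 0.261]
tool_rot: [115.2, 89.3, -165.2]
force: [-0.9, 0.3, -0.5]
grip_width: 0.0258
shift mm [-9.  -1.2 -1.2] turn rad [ 0.0008 -0.0049 -0.0105] dist 9.0 ang deg 0.7
gauge_mouth 0.84 268.688 130.70399999999998
gauge_step 0.77 272.384 130.41
```

View pics/w3.png

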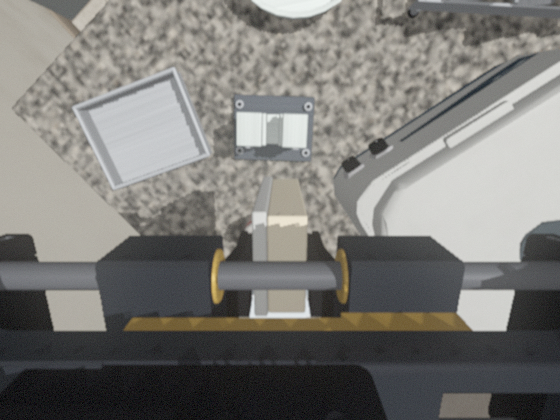

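```bash
python3 - <<'E'
from h import *
c=np.load("pics/w3.npy",allow_pickle=True).item(); W=cloud(c)
m=np.zeros(W.shape[:2],bool); m[90:166,225:320]=True
Q=W[m]; print("z hist",np.histogram(Q[:,2][~np.isnan(Q[:,2])],bins=np.arange(-.01,.1,.005)))
t=m&(W[...,2]>.068)&(W[...,2]<.085); P=W[t]; print("top z",np.median(P[:,2]),P[:,2].std(),len(P))
r=cv2.minAreaRect((P[:,:2]*1000).astype(np.float32)); print("jaws rect",r)
ft=m&(W[...,2]<.025)&(W[...,2]>.004); F=W[ft]; print("foot z",np.median(F[:,2])); print("foot rect",cv2.minAreaRect((F[:,:2]*1000).astype(np.float32)))
print("step z", [np.median(W[v,u]) for v,u in []])
im=cv2.resize(c["image"][85:170,220:325],None,fx=7,fy=7,interpolation=cv2.INTER_CUBIC); cv2.imwrite("pics/w3g.png",im)
for v in (118,130,142): print(v,[(u,round(float(W[v,u,2])*1000)) for u in range(232,316,3)])
# inner gap edges: in gauge frame
for yw in (76,78,80,82):
    a=np.radians(yw); gx=np.array([np.cos(a),np.sin(a)]); gy=np.array([-gx[1],gx[0]])
    A=P[:,:2]@gx;B=P[:,:2]@gy; mid=(B.min()+B.max())/2; 
    k=abs(B-mid)<.012; s=np.sort(A[k]); j=np.argmax(np.diff(s)); print(yw,"gap",s[j],s[j+1],(s[j]+s[j+1])/2,"ext",np.percentile(A,[1,99]),np.percentile(A,[1,99]).mean(),"B",np.percentile(B,[1,99]))
E
```

```text
z hist (array([   0,  887, 1203, 1132, 1580,  116,    0,    0,   22,  326,    8,   12,    4,  239,    1,   45, 1411,  208,    0,    0,    0]), array([-0.01 , -0.005,  0.   ,  0.005,  0.01 ,  0.015,  0.02 ,  0.025,  0.03 ,  0.035,  0.04 ,  0.045,  0.05 ,  0.055,  0.06 ,  0.065,  0.07 ,  0.075,  0.08 ,
        0.085,  0.09 ,  0.095]))
top z 0.07412733198981225 0.001036800125149353 1647
jaws rect ((627.909912109375, 81.44740295410156), (73.53484344482422, 36.788394927978516), 77.78343963623047)
foot z 0.010210875821055038
foot rect ((626.5982666015625, 81.6107406616211), (99.3765640258789, 80.05762481689453), 77.6891860961914)
step z []
118 [(232, -1), (235, 10), (238, 74), (241, 73), (244, 72), (247, 74), (250, 74), (253, 74), (256, 74), (259, 75), (262, 57), (265, 57), (268, 36), (271, 35), (274, 36), (277, 37), (280, 59), (283, 72), (286, 74), (289, 75), (292, 75), (295, 74), (298, 73), (301, 74), (304, 74), (307, 10), (310, 10), (313, 8)]
130 [(232, -1), (235, 10), (238, 74), (241, 74), (244, 74), (247, 74), (250, 74), (253, 73), (256, 74), (259, 75), (262, 59), (265, 58), (268, 36)
[... 277 characters left out ...]
), (262, 59), (265, 57), (268, 36), (271, 37), (274, 36), (277, 37), (280, 59), (283, 74), (286, 76), (289, 74), (292, 74), (295, 74), (298, 75), (301, 75), (304, 75), (307, 10), (310, 9), (313, 0)]
76 gap 0.21994446861695763 0.24132208856721746 0.23063327859208754 ext [0.1944 0.267 ] 0.23071894517823222 B [-0.6064 -0.5713]
78 gap 0.19894810269571875 0.22100492286198933 0.20997651277885404 ext [0.1737 0.2463] 0.20999950533640935 B [-0.614  -0.5792]
80 gap 0.17828772627765468 0.20031543996528 0.18930158312146733 ext [0.1528 0.2256] 0.18919228400768845 B [-0.6204 -0.5851]
82 gap 0.157440742511778 0.17872633396293375 0.1680835382373559 ext [0.1317 0.2046] 0.16811791494007663 B [-0.6275 -0.5907]
```

View pics/w3g.png

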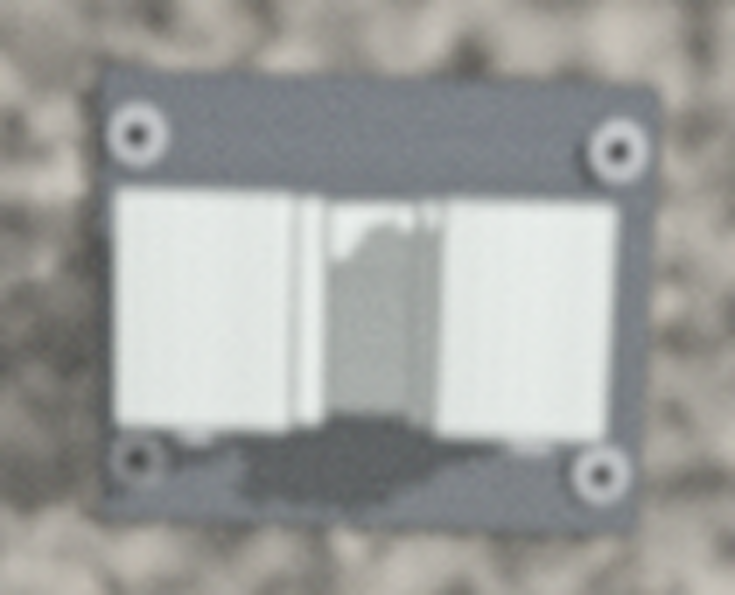

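```bash
cat >> h.py <<'E'
GY=np.radians(77.75); GX=np.array([np.cos(GY),np.sin(GY),0]); GM=np.array([.6278,.0814,.074])
def gauge(z,dx=0,dy=0):
    plan(GM*[1,1,0]+[0,0,z]+dx*GX+dy*np.array([-GX[1],GX[0],0]),[0,0,-1],GX)
E
python3 -c "
from h import *
gauge(.185)"
```

```text
shift mm [ 81.3  58.3 -12.8] turn rad [ 0.0365 -0.0008 -0.0052] dist 101.0 ang deg 2.1
```

```bash
python3 -m pendant '[[10,[30,30,-6],[0.033,0,0]],[10,[60,58,-12],[0.033,0,0]],[10,[84,58,-12],[0.033,0,0]],[10,[84,58,-12],[0.033,0,0]],[10,[84,58,-12],[0.033,0,0]],[10,[84,58,-12],[0.033,0,0]]]' 30; python3 - <<'E'
from h import *
gauge(.185)
o=telemetry.get_obs(); print(o['force'],o['joint_velocities'].round(1))
c=optics.read_camera("wrist"); np.save("pics/w4.npy",c,allow_pickle=True); cv2.imwrite("pics/w4.png",c["image"])
E
```

```text
time_s: 6.58
tool_pos: [0.6309, 0.0815, 0.1848]
tool_rot: [96.9, 90.0, 174.8]
force: [0.6, -0.2, -0.1]
grip_width: 0.0258
shift mm [-0.2  3.1 -0.7] turn rad [ 0.0023 -0.0001 -0.0006] dist 3.0 ang deg 0.1
[ 0.5673 -0.1572 -0.0795] [ 0.3  0.1  0.2 -1.7 -0.  -0.1  0.1]
```

View pics/w4.png

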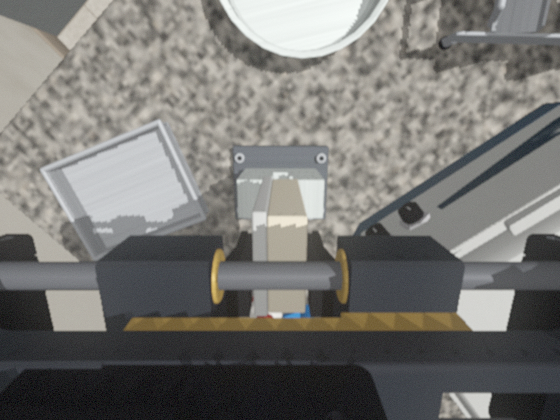

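```bash
python3 -m pendant '[[10,[15,2,-0.5],[0,0,0]],[10,[28,2,-0.5],[0,0,0]],[10,[31,2,-0.5],[0,0,0]],[10,[33,2,-0.5],[0,0,0]],[10,[33,2,-0.5],[0,0,0]],[10,[33,2,-0.5],[0,0,0]]]' 30; python3 -m pendant '[[10,[1,0,0],[0,0,0]],[10,[2,0,0],[0,0,0]],[10,[2,0,0],[0,0,0]]]' 30
```

```text
time_s: 7.13
tool_pos: [0.629, 0.0814, 0.153]
tool_rot: [52.5, 89.9, 130.4]
force: [-3.2, 0.5, 12.9]
grip_width: 0.0258
time_s: 7.38
tool_pos: [0.6296, 0.0815, 0.1528]
tool_rot: [-31.4, 89.9, 46.4]
force: [-5.4, 0.4, 18.6]
grip_width: 0.026
```

```bash
python3 -m pendant '[[10,[1,0,0],[0,0,0]],[10,[1,0,0],[0,0,0]]]' 30; python3 -m pendant '[[10,[1,0,0],[0,0,0]],[10,[1,0,0],[0,0,0]]]' 30
```

```text
time_s: 7.55
tool_pos: [0.6301, 0.0815, 0.1527]
tool_rot: [-47.7, 89.8, 30.1]
force: [-4.3, 0.2, 21.6]
grip_width: 0.0258
time_s: 7.72
tool_pos: [0.6307, 0.0815, 0.1525]
tool_rot: [-54.6, 89.7, 23.2]
force: [-4.8, 0.6, 23.6]
grip_width: 0.0255
```

```bash
python3 - <<'E'
from h import *
c=optics.read_camera("wrist"); cv2.imwrite("pics/w5.png",c["image"]); np.save("pics/w5.npy",c,allow_pickle=True)
s=optics.read_camera("scene"); cv2.imwrite("pics/s5.png",cv2.resize(s["image"][80:200,220:380],None,fx=4,fy=4,interpolation=cv2.INTER_CUBIC)); np.save("pics/s5.npy",s,allow_pickle=True)
gauge(.153)
W=cloud(c)
m=(abs(W[...,0]-.62)<.06)&(abs(W[...,1]-.08)<.03)&(W[...,2]>.02)&(W[...,2]<.2)
P=W[m]; print(np.histogram(P[:,2],bins=np.arange(.02,.2,.01)))
for u in (262,285):print([(v,(W[v,u]*1000).round().tolist()) for v in range(160,330,8)])
S=cloud(s); m=(abs(S[...,0]-.62)<.06)&(abs(S[...,1]-.08)<.03)&(S[...,2]>.07)&(S[...,2]<.18); print("scene",np.histogram(S[m][:,2],bins=np.arange(.07,.2,.005)))
E
```

```text
shift mm [-0.5  2.8 -0.7] turn rad [0.0018 0.0026 0.0037] dist 3.0 ang deg 0.3
(array([ 113,   90,   80,   85,  114, 1355,  122,  127,  142,  181,  195,  312,  480,  611, 4288,  204,  768]), array([0.02, 0.03, 0.04, 0.05, 0.06, 0.07, 0.08, 0.09, 0.1 , 0.11, 0.12, 0.13, 0.14, 0.15, 0.16, 0.17, 0.18, 0.19]))
[(160, [594.0, 72.0, 10.0]), (168, [602.0, 70.0, 9.0]), (176, [597.0, 75.0, 82.0]), (184, [598.0, 76.0, 107.0]), (192, [598.0, 77.0, 127.0]), (200, [599.0, 78.0, 142.0]), (208, [599.0, 79.0, 157.0]), (216, [601.0, 79.0, 165.0]), (224, [605.0, 78.0, 164.0]), (232, [608.0, 77.0, 165.0]), (240, [613.0, 76.0, 164.0]), (248, [616.0, 75.0, 164.0]), (256, [620.0, 74.0, 166.0]), (264, [598.0, 82.0, 219.0]), (272, [599.0, 82.0, 222.0]), (280, [600.0, 82.0, 223.0]), (288, [603.0, 81.0, 222.0]), (296, [642.0, 69.0, 164.0]), (304, [646.0, 68.0, 164.0]), (312, [651.0, 67.0, 163.0]), (320, [606.0, 81.0, 232.0]), (328, [606.0, 81.0, 235.0])]
[(160, [599.0, 93.0, 10.0]), (168, [606.0, 91.0, 9.0]), (176, [611.0, 90.0, 26.0]), (184, [603.0, 90.0, 98.0]), (192, [603.0, 90.0, 120.0]), (200, [603.0, 89.0, 137.0]), (208, [604.0, 89.0, 150.0]), (216, [604.0, 89.0, 162.0]), (224, [607.0, 88.0, 165.0]), (232, [611.0, 87.0, 164.0]), (240, [615.0, 86.0, 163.0]), (248, [619.0, 85.0, 164.0]), (256, [623.0, 85.0, 163.0]), (264, [599.0, 89.0, 219.0]), (272, [600.0, 88.0, 222.0]), (280, [602.0, 88.0, 223.0]), (288, [605.0, 87.0, 222.0]), (296, [644.0, 80.0, 163.0]), (304, [649.0, 79.0, 163.0]), (312, [653.0, 78.0, 163.0]), (320, [608.0, 87.0, 232.0]), (328, [608.0, 86.0, 235.0])]
scene (array([35, 23, 26, 18, 24, 18, 25, 18, 24, 24, 23, 16, 12, 13, 12,  8, 12, 14, 29,  7,  0,  0,  0,  0,  0]), array([0.07 , 0.075, 0.08 , 0.085, 0.09 , 0.095, 0.1  , 0.105, 0.11 , 0.115, 0.12 , 0.125, 0.13 , 0.135, 0.14 , 0.145, 0.15 , 0.155, 0.16 , 0.165, 0.17 ,
       0.175, 0.18 , 0.185, 0.19 , 0.195]))
```

View pics/w5.png

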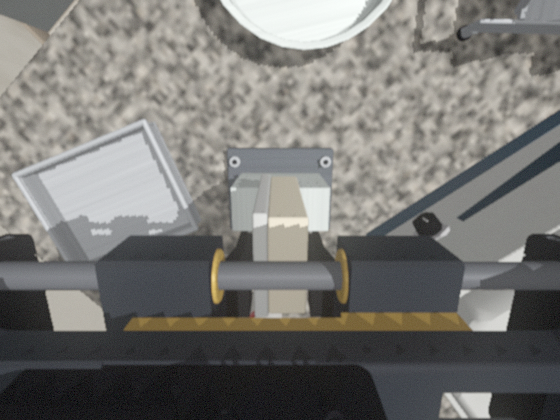

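View pics/s5.png

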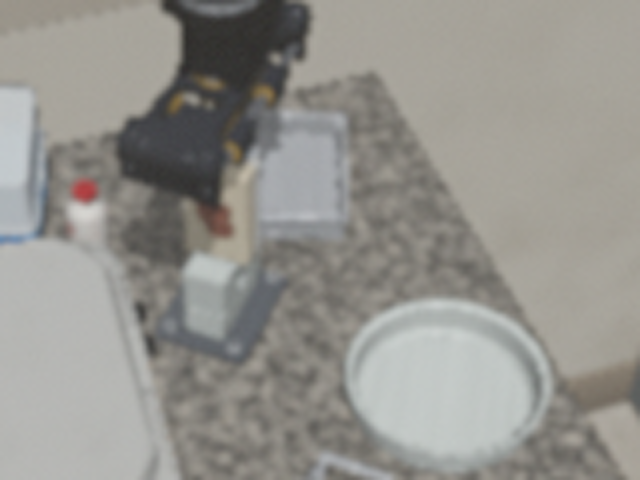

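```bash
python3 - <<'E'
from h import *
def circ(P):
    A=np.c_[2*P[:,:2],np.ones(len(P))]; b=(P[:,:2]**2).sum(1); x=np.linalg.lstsq(A,b,rcond=None)[0]; return x[:2],np.sqrt(x[2]+x[:2]@x[:2])
for f in ("w1","w2","w3"):
    c=np.load(f"pics/{f}.npy",allow_pickle=True).item(); W=cloud(c)
    m=(W[...,2]>.027)&(W[...,2]<.04)&(np.hypot(W[...,0]-.427,W[...,1]-.1335)<.1)&(np.hypot(W[...,0]-.427,W[...,1]-.1335)>.06); m[230:]=False
    P=W[m]; print(f,len(P)); 
    if len(P)>50:
        cc,r=circ(P); print(cc,r,"rim z",np.percentile(P[:,2],95)); 
        k=np.hypot(*(W[...,:2]-cc).transpose(2,0,1))<.05; print("floor z",np.nanmedian(W[k][:,2]))
for f in ("w3",):
    c=np.load(f"pics/{f}.npy",allow_pickle=True).item(); W=cloud(c)
    m=(W[...,2]>.018)&(W[...,2]<.04)&(abs(W[...,0]-.61)<.1)&(abs(W[...,1]+.085)<.1); m[230:]=False
    P=W[m]; print("tray",cv2.minAreaRect((P[:,:2]*1000).astype(np.float32)),P[:,2].max())
E
```

```text
w1 2665
[0.4361 0.1434] 0.07616703419488931 rim z 0.03338636607398393
floor z 0.0034953898550603435
w2 2513
[0.4352 0.1438] 0.07532850269887133 rim z 0.032978776231172846
floor z 0.21648527808040344
w3 463
[0.4425 0.1416] 0.07074630893726125 rim z 0.03323685474608653
floor z 0.002980901695420951
tray ((600.6008911132812, -75.80833435058594), (109.25896453857422, 135.7992706298828), 8.897761344909668) 0.029813101492812466
```

```bash
python3 - <<'E'
from h import *
def circ(P):
    A=np.c_[2*P[:,:2],np.ones(len(P))]; b=(P[:,:2]**2).sum(1); x=np.linalg.lstsq(A,b,rcond=None)[0]; return x[:2],np.sqrt(x[2]+x[:2]@x[:2])
for f in ("w1","w2"):
    c=np.load(f"pics/{f}.npy",allow_pickle=True).item(); W=cloud(c); cc=np.array([.4357,.1436])
    for i in range(6):
        d=np.hypot(W[...,0]-cc[0],W[...,1]-cc[1])
        m=(W[...,2]>.0295)&(W[...,2]<.037)&(d<.09)&(d>.06); m[230:]=False
        P=W[m]; cc,r=circ(P)
    print(f,len(P),cc,r)
from math import *
PC=np.array([.4357,.1436])
# gauge frame dirs; place with tool z=some dir
gauge(.235)
E
```

```text
w1 2365 [0.436  0.1431] 0.07641096347441333
w2 2294 [0.4353 0.1435] 0.0758154514324311
shift mm [-82.5   2.5  -0.5] turn rad [0.0018 0.0026 0.0037] dist 83.0 ang deg 0.3
```

```bash
cat >> h.py <<'E'
PC=np.array([.4357,.1433]); PYAW=np.radians(32); PD=np.array([-np.sin(PYAW),np.cos(PYAW)])
def pan(s,z):
    xy=PC+s*PD; plan([*xy,z],[0,0,-1],[np.cos(PYAW),np.sin(PYAW),0])
E
python3 -m pendant '[[10,[-10,0,0],[0,0,0]],[10,[-45,0,0],[0,0,0]],[10,[-75,10,0],[0.1,0,0]],[10,[-75,40,10],[0.2,0,0]]]' 30
python3 -c "
from h import *
pan(-.034,.2); print(telemetry.get_obs()['qpos'])"
```

```text
time_s: 8.15
tool_pos: [0.5966, 0.0952, 0.2273]
tool_rot: [-75.9, 89.5, -10.1]
force: [1.3, -0.1, -0.2]
grip_width: 0.0259
shift mm [ 26.1 138.4 -41.1] turn rad [0.589  0.0045 0.0075] dist 147.0 ang deg 33.7
[-26.2713  12.8646  17.1111  92.0761  -3.714   75.1766  57.1009]
```

```bash
python3 -m pendant '[[10,[0,40,-12],[0.12,0,0]],[10,[10,78,-24],[0.24,0,0]],[10,[20,115,-36],[0.36,0,0]],[10,[26,137,-41],[0.48,0,0]],[10,[26,137,-41],[0.589,0,0]],[10,[26,137,-41],[0.589,0,0]],[10,[26,137,-41],[0.589,0,0]]]' 30
python3 -c "
from h import *
pan(-.034,.085)"
```

```text
time_s: 8.73
tool_pos: [0.4491, 0.1163, 0.1957]
tool_rot: [154.8, 89.8, -172.4]
force: [0.5, -0.0, -0.8]
grip_width: 0.0259
shift mm [110.7  -4.2   3.2] turn rad [ 0.014  -0.0031 -0.0014] dist 111.0 ang deg 0.8
```

```bash
python3 -m pendant '[[10,[40,-2,1],[0,0,0]],[10,[75,-2,1],[0,0,0]],[10,[100,-2,1],[0,0,0]],[10,[106,-2,1],[0,0,0]],[10,[108,-2,1],[0,0,0]],[10,[108,-2,1],[0,0,0]]]' 30
python3 -c "
from h import *
pan(-.034,.082)"
```

```text
time_s: 9.23
tool_pos: [0.4508, 0.115, 0.0876]
tool_rot: [161.1, 89.7, -166.3]
force: [0.6, 0.3, -1.4]
grip_width: 0.0259
shift mm [ 5.6 -2.   2.2] turn rad [ 0.0116 -0.0042 -0.0014] dist 6.0 ang deg 0.7
```

```bash
python3 -m pendant '[[10,[2,0,0],[0,-0.004,0]],[10,[4,0,0],[0,-0.004,0]],[10,[5,0,0],[0,-0.004,0]],[10,[5,0,0],[0,-0.004,0]]]' 30;python3 -m pendant '[[10,[1,0,0],[0,0,0]],[10,[1,0,0],[0,0,0]]]' 30
```

```text
time_s: 9.57
tool_pos: [0.4499, 0.1152, 0.0825]
tool_rot: [80.2, 89.9, 112.9]
force: [-0.3, -0.3, -0.7]
grip_width: 0.026
time_s: 9.73
tool_pos: [0.4499, 0.1153, 0.0823]
tool_rot: [88.2, 89.9, 120.9]
force: [-2.8, -0.6, 6.7]
grip_width: 0.0259
```

Contact with the pan floor at 6.7 N. Release and rise.

```bash
python3 -m pendant '[[44,[0,0,0],[0,0,0]],[44,[0,0,0],[0,0,0]],[44,[0,0,0],[0,0,0]],[44,[-20,0,0],[0,0,0]],[44,[-60,0,0],[0,0,0]],[44,[-100,0,0],[0,0,0]],[44,[-130,0,0],[0,0,0]],[44,[-130,0,0],[0,0,0]]]' 30; python3 - <<'E'
from h import *
rackpose(2,.08); print(telemetry.get_obs()['tool_pos'])
s=optics.read_camera("scene"); cv2.imwrite("pics/s6.png",cv2.resize(s["image"][80:260,220:400],None,fx=3,fy=3,interpolation=cv2.INTER_CUBIC))
E
```

```text
time_s: 10.4
tool_pos: [0.4535, 0.116, 0.2175]
tool_rot: [0.6, 89.4, 33.2]
force: [0.6, -0.5, 1.0]
grip_width: 0.0437
shift mm [ 42.2 134.8 139.9] turn rad [-0.75   -0.4376  0.1842] dist 199.0 ang deg 50.9
[0.4535 0.116  0.2175]
```

View pics/s6.png

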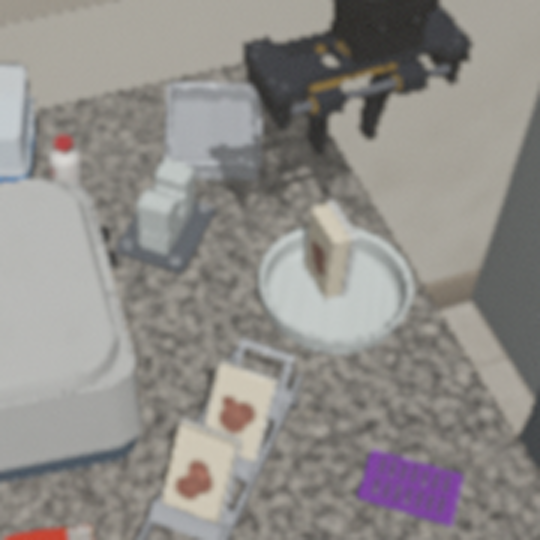

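```bash
python3 -m pendant '[[44,[0,25,25],[-0.10,-0.06,0.025]],[44,[0,50,50],[-0.2,-0.12,0.05]],[44,[5,75,75],[-0.3,-0.18,0.075]],[44,[10,100,100],[-0.4,-0.24,0.1]],[44,[20,120,120],[-0.5,-0.3,0.125]],[44,[30,135,140],[-0.6,-0.36,0.15]],[44,[42,135,140],[-0.7,-0.41,0.17]],[44,[42,135,140],[-0.75,-0.4376,0.184]],[44,[42,135,140],[-0.75,-0.4376,0.184]],[44,[42,135,140],[-0.75,-0.4376,0.184]]]' 30; python3 - <<'E'
from h import *
CX[2]=.4475
o=telemetry.get_obs();print(o['joint_velocities'])
rackpose(2,.08); rackpose(2,0)
c=optics.read_camera("wrist"); cv2.imwrite("pics/w7.png",c["image"])
W=cloud(c); m=(W[...,2]>.07)&(W[...,2]<.135)&(abs(W[...,1]-.35)<.13)&(abs(W[...,0]-.51)<.05)
P=W[m]; a=P@BX;b=P@RY;t=P@BZ
for i in (2,3):
    k=(abs(a-CX[i])<.022)&(abs(b-CY[i])<.035)&(t<TOP[i]+.01)&(t>TOP[i]-.04)
    print(i,k.sum(), "bx",np.percentile(a[k],[1,5,95,99]) if k.any() else 0,"ry",np.percentile(b[k],[1,99]) if k.any() else 0,"bz",np.percentile(t[k],[90,98]) if k.any() else 0)
E
```

```text
time_s: 11.28
tool_pos: [0.4942, 0.303, 0.1672]
tool_rot: [1.6, 63.6, 77.7]
force: [-0.0, -0.2, 0.3]
grip_width: 0.0439
[-0.7185 -0.9728 -0.8736 -1.4619  0.201   0.1548 -0.6201]
shift mm [-7.3 -4.   6.2] turn rad [-0.0085 -0.0099 -0.0093] dist 10.0 ang deg 0.9
shift mm [72.7 -4.8  7. ] turn rad [-0.0085 -0.0099 -0.0093] dist 73.0 ang deg 0.9
2 1130 bx [0.4426 0.4427 0.4518 0.452 ] ry [-0.4382 -0.3841] bz [-0.0967 -0.0962]
3 1932 bx [0.5062 0.5063 0.5227 0.5239] ry [-0.4438 -0.3899] bz [-0.1296 -0.129 ]
```

View pics/w7.png

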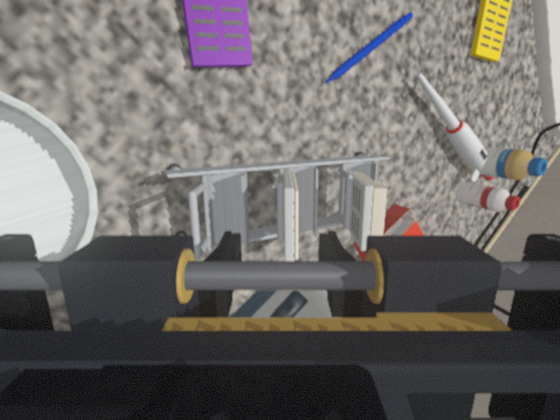

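```bash
python3 -m pendant '[[44,[0,0,-1],[0,0,0]],[44,[30,0,-1],[0,0,0]],[44,[60,0,-1],[0,0,0]],[44,[78,0,-1],[0,0,0]],[44,[78,0,-1],[0,0,0]],[44,[78,0,-1],[0,0,0]]]' 30; python3 -c "
from h import *
CX[2]=.4473
rackpose(2,0)"
```

```text
time_s: 11.83
tool_pos: [0.5013, 0.3378, 0.0985]
tool_rot: [1.3, 63.5, 77.8]
force: [0.4, -1.0, 0.3]
grip_width: 0.0442
shift mm [-4.6 -5.3  5.6] turn rad [-0.0036 -0.0082 -0.0098] dist 9.0 ang deg 0.8
```

```bash
python3 -m pendant '[[44,[-4,-4,5],[-0.003,-0.008,-0.009]],[44,[-4,-4,5],[-0.003,-0.008,-0.009]],[44,[-4,-4,5],[-0.003,-0.008,-0.009]]]' 30; python3 -c "
from h import *
CX[2]=.4473
rackpose(2,0);print(telemetry.get_obs()['force'])"
```

```text
time_s: 12.08
tool_pos: [0.5082, 0.339, 0.1071]
tool_rot: [-0.4, 62.8, 76.0]
force: [-0.1, -0.2, 0.3]
grip_width: 0.044
shift mm [ 1.9  1.1 -0.7] turn rad [-0.0008  0.0035  0.0038] dist 2.0 ang deg 0.3
[-0.1308 -0.2084  0.2576]
```

```bash
python3 -m pendant '[[30,[1,0,0],[0,0.003,0.002]],[20,[1,0,0],[0,0.003,0.002]],[5,[1,0,0],[0,0.003,0.002]],[3,[1,0,0],[0,0.003,0.002]],[3,[1,0,0],[0,0.003,0.002]],[3,[1,0,0],[0,0.003,0.002]],[3,[1,0,0],[0,0.003,0.002]]]' 30; python3 -c "
from h import *
CX[2]=.4473
rackpose(2,0);print(telemetry.get_obs()['force'])"
```

```text
time_s: 12.67
tool_pos: [0.5071, 0.3411, 0.1047]
tool_rot: [0.1, 63.0, 76.6]
force: [1.4, 2.5, 0.9]
grip_width: 0.0098
shift mm [-1.1 -0.6 -1.2] turn rad [-0.0005  0.0005 -0.0009] dist 2.0 ang deg 0.1
[1.3623 2.5412 0.8576]
```

```bash
python3 -m pendant '[[3,[-15,0,0],[0,0,0]],[3,[-35,0,0],[0,0,0]],[3,[-55,0,0],[0,0,0]],[3,[-75,0,0],[0,0,0]],[3,[-100,0,0],[0,0,0]],[3,[-100,0,0],[0,0,0]]]' 30; python3 -c "
from h import *
gauge(.22);print(telemetry.get_obs()['force'],telemetry.get_obs()['grip_width'])"
```

```text
time_s: 13.17
tool_pos: [0.4989, 0.2939, 0.1973]
tool_rot: [-0.5, 62.9, 75.9]
force: [1.4, -0.6, 0.1]
grip_width: 0.0097
shift mm [ -99.8 -175.7 -146.6] turn rad [-0.0238  0.4729  0.0095] dist 250.0 ang deg 27.1
[ 1.4286 -0.6477  0.1088] 0.009670927526767235
```

```bash
python3 -m pendant '[[3,[-40,-10,-5],[-0.004,0.1,0.002]],[3,[-65,-40,-25],[-0.008,0.2,0.004]],[3,[-85,-70,-50],[-0.012,0.3,0.006]],[3,[-100,-100,-80],[-0.018,0.4,0.008]],[3,[-100,-135,-115],[-0.024,0.473,0.0095]],[3,[-100,-165,-140],[-0.024,0.473,0.0095]],[3,[-100,-175,-147],[-0.024,0.473,0.0095]],[3,[-100,-175,-147],[-0.024,0.473,0.0095]],[3,[-100,-175,-147],[-0.024,0.473,0.0095]]]' 30; python3 -c "
from h import *
gauge(.22)"
```

```text
time_s: 13.92
tool_pos: [0.6252, 0.0813, 0.2131]
tool_rot: [126.1, 89.4, -156.1]
force: [-0.2, 0.9, 0.1]
grip_width: 0.0102
shift mm [-7.  -2.5  0.7] turn rad [-0.     -0.006  -0.0082] dist 7.0 ang deg 0.6
```

```bash
python3 -m pendant '[[3,[15,-1,0],[0,-0.004,-0.006]],[3,[30,-1,0],[0,-0.004,-0.006]],[3,[30,-1,0],[0,-0.004,-0.006]],[3,[30,-1,0],[0,-0.004,-0.006]]]' 30; python3 - <<'E'
from h import *
gauge(.185)
c=optics.read_camera("wrist"); cv2.imwrite("pics/w8.png",c["image"]); np.save("pics/w8.npy",c,allow_pickle=True)
W=cloud(c)
P0=W-GM; A=P0@GX; B=P0@np.array([-GX[1],GX[0],0])
rows=np.indices(A.shape)[0]
# jaws
m=(W[...,2]>.069)&(W[...,2]<.08)&(abs(A)<.06)&(abs(B)<.03)&(rows<235)
print("jaw top ext A",np.percentile(A[m],[1,99]) if m.any() else 0, m.sum())
# block
m=(W[...,2]>.105)&(W[...,2]<.19)&(abs(A)<.03)&(abs(B)<.05)&(rows<250)
for lo in np.arange(.1,.2,.01):
    k=m&(W[...,2]>lo)&(W[...,2]<lo+.01)
    if k.sum()>10: print(round(lo,3),k.sum(),"A",np.percentile(A[k],[2,98]),np.percentile(A[k],[2,98]).mean(),"B",np.percentile(B[k],[2,98]))
print("top z",np.percentile(W[m][:,2],[90,99]))
E
```

```text
time_s: 14.25
tool_pos: [0.6249, 0.0845, 0.1845]
tool_rot: [83.5, 89.9, 161.5]
force: [-0.4, -0.8, 0.1]
grip_width: 0.0097
shift mm [-0.5 -3.5 -2.4] turn rad [ 0.0054  0.0002 -0.0018] dist 4.0 ang deg 0.3
jaw top ext A [-0.0367  0.0364] 2348
0.11 39 A [-0.0036  0.0056] 0.0009990195261940595 B [0.0303 0.0331]
0.12 43 A [-0.0034  0.006 ] 0.0012777643788253463 B [0.03   0.0332]
0.13 46 A [-0.0034  0.0058] 0.001215363072461339 B [0.0299 0.0332]
0.14 57 A [-0.0037  0.0056] 0.0009663498623084335 B [0.0301 0.0332]
0.15 66 A [-0.0035  0.0059] 0.001219820652834111 B [0.0301 0.0331]
0.16 122 A [-0.0113  0.014 ] 0.0013461025579563392 B [0.0123 0.0331]
0.17 299 A [-0.012   0.0144] 0.0012015209469534178 B [0.0121 0.0331]
0.18 374 A [-0.0122  0.0143] 0.0010722347955372472 B [0.0121 0.0331]
top z [0.1873 0.1895]
```

View pics/w8.png

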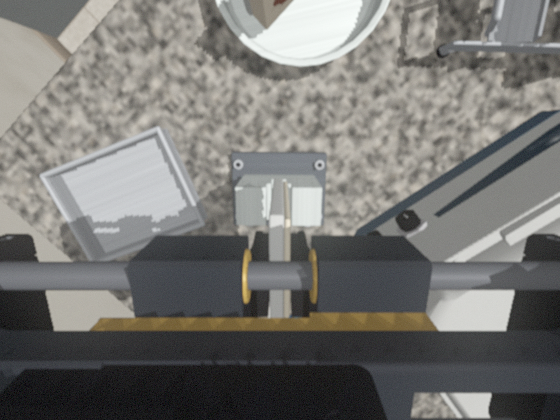

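```bash
cat > meas.py <<'E'
from h import *
def meas(save=None,zlo=.105):
    o=telemetry.get_obs(); print("t",o['time_s'],"F",o['force'],"w",o['grip_width'],"vel",abs(o['joint_velocities']).max().round(2))
    gauge(o['tool_pos'][2])
    c=optics.read_camera("wrist"); 
    if save: cv2.imwrite(save,c["image"])
    W=cloud(c); P0=W-GM; A=P0@GX; B=P0@np.array([-GX[1],GX[0],0]); rows=np.indices(A.shape)[0]
    m=(W[...,2]>.069)&(W[...,2]<.08)&(abs(A)<.06)&(abs(B)<.03)&(rows<235)
    e=np.percentile(A[m],[1,99]) if m.any() else np.zeros(2); print("jaws A",e,e.mean())
    m=(W[...,2]>.08)&(W[...,2]<.21)&(abs(A)<.03)&(B>.02)&(B<.05)&(rows<250)
    for lo in np.arange(.08,.2,.02):
        k=m&(W[...,2]>lo)&(W[...,2]<lo+.02)
        if k.sum()>10: q=np.percentile(A[k],[2,98]);print(round(lo,3),"A",q,"rel mid",q.mean()-e.mean(),"B",np.percentile(B[k],[2,98]))
    m=(abs(A)<.005)&(abs(B)<.03)&(W[...,2]>.12)&(W[...,2]<.21)&(rows<250)
    if m.any(): print("top z",np.percentile(W[m][:,2],[50,90]))
    return W
E
python3 -m pendant '[[3,[8,-1,-1],[0.003,0,0]],[3,[15,-2,-1],[0.003,0,0]],[3,[22,-2,-1],[0.003,0,0]],[3,[22,-2,-1],[0.003,0,0]],[3,[22,-2,-1],[0.003,0,0]]]' 30; python3 -c "
from meas import *
meas('pics/w9.png')"
```

```text
time_s: 14.72
tool_pos: [0.6274, 0.0813, 0.1625]
tool_rot: [122.0, 89.9, -160.2]
force: [0.4, 1.0, -1.1]
grip_width: 0.01
t 14.7167 F [ 0.44    1.0072 -1.075 ] w 0.0100356932827523 vel 0.82
shift mm [-0.  -0.4  0.2] turn rad [ 0.0001 -0.0005 -0.0008] dist 0.0 ang deg 0.1
jaws A [-0.0366  0.0364] -0.00010859268523984167
0.08 A [-0.006   0.0032] rel mid -0.0013145820904163065 B [0.0271 0.0299]
0.1 A [-0.0059  0.0035] rel mid -0.0011140265104594908 B [0.0268 0.03  ]
0.12 A [-0.006   0.0035] rel mid -0.001109883987618114 B [0.0268 0.0301]
0.14 A [-0.0061  0.0034] rel mid -0.001277417623441099 B [0.0271 0.0301]
0.16 A [-0.0061  0.0035] rel mid -0.0012158770241137945 B [0.0203 0.03  ]
top z [0.1753 0.1766]
```

```bash
python3 -m pendant '[[3,[0,0,1],[0,0,0]],[3,[5,0,1],[0,0,0]],[3,[10,0,1],[0,0,0]],[3,[15,0,1],[0,0,0]],[3,[19,0,1],[0,0,0]],[3,[23,0,1],[0,0,0]],[3,[23,0,1],[0,0,0]]]' 30; python3 -c "
from meas import *
meas('pics/w10.png')"
```

```text
time_s: 15.35
tool_pos: [0.6273, 0.0822, 0.1389]
tool_rot: [121.5, 89.9, -160.7]
force: [-0.4, -0.4, 0.2]
grip_width: 0.0097
t 15.35 F [-0.3501 -0.3732  0.1757] w 0.00967389468825239 vel 0.78
shift mm [-0.  -0.6 -0.7] turn rad [ 0.0001 -0.0008 -0.0012] dist 1.0 ang deg 0.1
jaws A [-0.0366  0.0364] -9.67419963310949e-05
0.08 A [-0.0052  0.0043] rel mid -0.00034935183756452373 B [0.0272 0.0303]
0.1 A [-0.0051  0.0043] rel mid -0.00031229034995295096 B [0.0272 0.0303]
0.12 A [-0.0052  0.0042] rel mid -0.0003830975297849349 B [0.0273 0.0304]
0.14 A [-0.0052  0.0044] rel mid -0.00032191407528433125 B [0.0203 0.0302]
0.18 A [-0.0294  0.029 ] rel mid -9.22694951511361e-05 B [0.0349 0.0382]
top z [0.1522 0.1531]
```

Centred within 0.4 mm, foot 12 mm deep, no force. Go on down past the step.

```bash
python3 -m pendant '[[3,[3,0,0.3],[0,0,0]],[3,[6,0,0.3],[0,0,0]],[3,[8,0,0.3],[0,0,0]]]' 30; python3 -m pendant '[[3,[3,0,0],[0,0,0]],[3,[6,0,0],[0,0,0]],[3,[6,0,0],[0,0,0]]]' 30; python3 -c "
from meas import *
meas('pics/w11.png')"
```

```text
time_s: 15.65
tool_pos: [0.6281, 0.0827, 0.132]
tool_rot: [-72.5, 90.0, 5.2]
force: [-0.7, 0.4, -1.0]
grip_width: 0.0098
time_s: 15.9
tool_pos: [0.6276, 0.0826, 0.1254]
tool_rot: [123.9, 90.0, -158.3]
force: [0.2, -0.7, -1.0]
grip_width: 0.0099
t 15.9 F [ 0.1914 -0.6727 -0.9936] w 0.009889746155864038 vel 0.53
shift mm [ 0.  -0.4 -1.2] turn rad [ 0.0002 -0.0004 -0.0006] dist 1.0 ang deg 0.0
jaws A [-0.0366  0.0364] -8.987344095419056e-05
0.08 A [-0.0046  0.0046] rel mid 7.131389896656345e-05 B [0.0267 0.0301]
0.1 A [-0.0048  0.0047] rel mid 3.153042338855912e-05 B [0.0271 0.0301]
0.12 A [-0.0048  0.0048] rel mid 7.63785445978592e-05 B [0.0202 0.0301]
0.14 A [-0.0036  0.0043] rel mid 0.00041934290492391777 B [0.0204 0.029 ]
0.18 A [-0.0291  0.0292] rel mid 0.000156197027813023 B [0.0362 0.0381]
top z [0.1386 0.1396]
```

```bash
python3 -m pendant '[[3,[0,0,0],[0,0,0]],[3,[-15,0,0],[0,0,0]],[3,[-50,0,0],[0,0,0]],[3,[-85,0,0],[0,0,0]],[3,[-90,20,0],[0.1,0,0]],[3,[-90,50,0],[0.2,0,0]]]' 30
python3 -c "
from h import *
pan(.034,.2)"
```

```text
time_s: 16.45
tool_pos: [0.5826, 0.0922, 0.22]
tool_rot: [-62.7, 89.5, 3.2]
force: [-0.5, 0.3, -0.0]
grip_width: 0.0099
shift mm [ 18.6 183.3   5.5] turn rad [0.5913 0.0063 0.0065] dist 184.0 ang deg 33.9
```

```bash
python3 -m pendant '[[3,[0,40,0],[0.12,0,0]],[3,[5,80,2],[0.24,0,0]],[3,[10,120,4],[0.36,0,0]],[3,[15,155,5],[0.48,0,0]],[3,[17,180,5],[0.589,0,0]],[3,[17,180,5],[0.589,0,0]],[3,[17,180,5],[0.589,0,0]],[3,[17,180,5],[0.589,0,0]]]' 30
python3 -c "
from h import *
pan(.034,.08); print(telemetry.get_obs()['force'])"
```

```text
time_s: 17.12
tool_pos: [0.4173, 0.1699, 0.1998]
tool_rot: [-18.8, 89.9, 13.8]
force: [0.3, -0.6, -0.8]
grip_width: 0.0097
shift mm [119.8   1.8   1.3] turn rad [0.0106 0.0023 0.0008] dist 120.0 ang deg 0.6
[ 0.3311 -0.6443 -0.846 ]
```

```bash
python3 -m pendant '[[3,[40,3,1],[0,0,0]],[3,[80,3,1],[0.01,0.002,0]],[3,[108,3,1],[0.01,0.002,0]],[3,[113,3,1],[0.01,0.002,0]],[3,[115,3,1],[0.01,0.002,0]],[3,[115,3,1],[0.01,0.002,0]]]' 30
python3 - <<'E'
from h import *
pan(.034,.0795); print(telemetry.get_obs()['force'])
c=optics.read_camera("wrist"); cv2.imwrite("pics/w12.png",c["image"])
E
```

```text
time_s: 17.62
tool_pos: [0.4172, 0.173, 0.0851]
tool_rot: [-114.5, 89.9, -82.6]
force: [-0.0, 1.0, 0.2]
grip_width: 0.0098
shift mm [ 5.6 -1.  -0.1] turn rad [-0.0013 -0.0004  0.0009] dist 6.0 ang deg 0.1
[-0.0257  0.9852  0.1531]
```

View pics/w12.png

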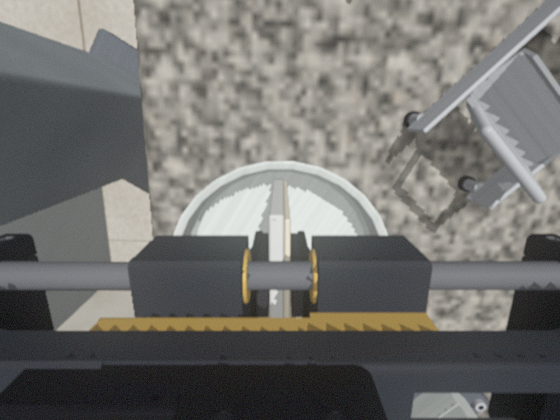

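```bash
python3 -m pendant '[[3,[3,0,0],[0,0,0]],[3,[5,0,0],[0,0,0]],[3,[5,0,0],[0,0,0]]]' 30;python3 -m pendant '[[3,[1,0,0],[0,0,0]],[3,[1,0,0],[0,0,0]]]' 30
```

```text
time_s: 17.92
tool_pos: [0.4162, 0.1735, 0.0798]
tool_rot: [-105.3, 90.0, -73.3]
force: [-0.7, -0.7, -0.6]
grip_width: 0.0099
time_s: 18.08
tool_pos: [0.4164, 0.1736, 0.0793]
tool_rot: [-51.0, 90.0, -19.0]
force: [-0.6, -0.3, 3.7]
grip_width: 0.01
```

Touching at 3.7 N; release slowly and rise.

```bash
python3 -m pendant '[[16,[0,0,0],[0,0,0]],[24,[0,0,0],[0,0,0]],[34,[0,0,0],[0,0,0]],[44,[0,0,0],[0,0,0]],[44,[-15,0,0],[0,0,0]],[44,[-50,0,0],[0,0,0]],[44,[-90,0,0],[0,0,0]],[44,[-130,0,0],[0,0,0]],[44,[-130,0,0],[0,0,0]]]' 30; python3 - <<'E'
from h import *
CX[3]=.515
rackpose(3,.08); print(telemetry.get_obs()['tool_pos'])
s=optics.read_camera("scene"); cv2.imwrite("pics/s7.png",cv2.resize(s["image"][80:260,220:400],None,fx=3,fy=3,interpolation=cv2.INTER_CUBIC))
E
```

```text
time_s: 18.83
tool_pos: [0.4198, 0.1753, 0.2159]
tool_rot: [-1.5, 89.3, 30.4]
force: [2.1, 0.3, -0.0]
grip_width: 0.0435
shift mm [ 40.1 118.4 190. ] turn rad [-0.7609 -0.4359  0.1878] dist 227.0 ang deg 51.4
[0.4198 0.1753 0.2159]
```

View pics/s7.png

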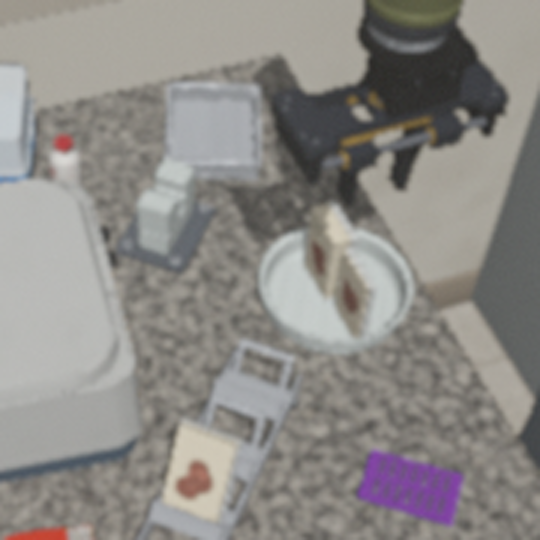

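```bash
python3 -m pendant '[[44,[0,20,32],[-0.10,-0.06,0.025]],[44,[0,40,64],[-0.2,-0.12,0.05]],[44,[5,60,96],[-0.3,-0.18,0.075]],[44,[10,80,128],[-0.4,-0.24,0.1]],[44,[20,100,160],[-0.5,-0.3,0.125]],[44,[30,116,186],[-0.6,-0.36,0.15]],[44,[38,118,190],[-0.7,-0.41,0.17]],[44,[38,118,190],[-0.761,-0.436,0.188]],[44,[38,118,190],[-0.761,-0.436,0.188]],[44,[38,118,190],[-0.761,-0.436,0.188]]]' 30; python3 -c "
from h import *
CX[3]=.515
rackpose(3,.08)"
```

```text
time_s: 19.72
tool_pos: [0.5143, 0.3728, 0.1682]
tool_rot: [1.5, 63.7, 77.7]
force: [-0.3, 1.1, -0.3]
grip_width: 0.0439
shift mm [-6.8 -3.3  8.6] turn rad [-0.0085 -0.0121 -0.0089] dist 11.0 ang deg 1.0
```

```bash
python3 -m pendant '[[44,[0,-3,5],[-0.004,-0.008,-0.008]],[44,[25,-3,5],[-0.004,-0.008,-0.008]],[44,[50,-3,5],[-0.004,-0.008,-0.008]],[44,[72,-3,5],[-0.004,-0.008,-0.008]],[44,[72,-3,5],[-0.004,-0.008,-0.008]],[44,[72,-3,5],[-0.004,-0.008,-0.008]]]' 30; python3 -c "
from h import *
CX[3]=.515
rackpose(3,0)"
```

```text
time_s: 20.22
tool_pos: [0.5242, 0.4099, 0.1071]
tool_rot: [0.2, 63.1, 76.8]
force: [-0.6, 0.7, 0.4]
grip_width: 0.0441
shift mm [ 1.5 -2.4  2.2] turn rad [ 0.0005 -0.0026 -0.0022] dist 4.0 ang deg 0.2
```

```bash
python3 -m pendant '[[44,[1,-1,1],[0,0,0]],[30,[1,-1,1],[0,0,0]],[22,[1,-1,1],[0,0,0]],[10,[1,-1,1],[0,0,0]],[6,[1,-1,1],[0,0,0]],[6,[1,-1,1],[0,0,0]],[6,[1,-1,1],[0,0,0]]]' 30; python3 -c "
from h import *
CX[3]=.515
rackpose(3,0);print(telemetry.get_obs()['force'])"
```

```text
time_s: 20.8
tool_pos: [0.5275, 0.4119, 0.1093]
tool_rot: [-0.2, 62.9, 76.4]
force: [0.5, 3.0, 4.3]
grip_width: 0.018
shift mm [ 2.2  0.3 -1.2] turn rad [0.0007 0.0025 0.0011] dist 3.0 ang deg 0.2
[0.5298 2.9956 4.2595]
```

Thickness 18 mm as expected. Draw out.

```bash
python3 -m pendant '[[6,[-15,0,0],[0,0,0]],[6,[-35,0,0],[0,0,0]],[6,[-55,0,0],[0,0,0]],[6,[-75,0,0],[0,0,0]],[6,[-100,0,0],[0,0,0]],[6,[-100,0,0],[0,0,0]]]' 30; python3 -c "
from h import *
gauge(.20);print(telemetry.get_obs()['force'],telemetry.get_obs()['grip_width'])"
```

```text
time_s: 21.3
tool_pos: [0.5185, 0.3641, 0.2006]
tool_rot: [-0.5, 62.9, 75.9]
force: [1.2, 0.7, 0.8]
grip_width: 0.0178
shift mm [-112.2 -173.  -222.2] turn rad [-0.0233  0.473   0.0098] dist 303.0 ang deg 27.1
[1.2271 0.6831 0.7842] 0.01777527539821341
```

```bash
python3 -m pendant '[[6,[-40,-10,-5],[-0.004,0.1,0.002]],[6,[-65,-35,-30],[-0.008,0.2,0.004]],[6,[-85,-60,-60],[-0.012,0.3,0.006]],[6,[-110,-85,-90],[-0.018,0.4,0.008]],[6,[-120,-115,-120],[-0.023,0.473,0.0098]],[6,[-120,-145,-150],[-0.023,0.473,0.0098]],[6,[-120,-170,-180],[-0.023,0.473,0.0098]],[6,[-112,-173,-216],[-0.023,0.473,0.0098]],[6,[-112,-173,-222],[-0.023,0.473,0.0098]],[6,[-112,-173,-222],[-0.023,0.473,0.0098]]]' 30; python3 -c "
from h import *
gauge(.18)"
```

```text
time_s: 22.13
tool_pos: [0.6244, 0.0787, 0.1918]
tool_rot: [128.8, 89.2, -153.7]
force: [-0.5, 0.5, -1.1]
grip_width: 0.0175
shift mm [11.8 -2.8  3.5] turn rad [-0.004  -0.0084 -0.0104] dist 13.0 ang deg 0.8
```

```bash
python3 -m pendant '[[6,[10,-1,0.5],[0,-0.005,-0.006]],[6,[18,-1,0.5],[0,-0.005,-0.006]],[6,[18,-1,0.5],[0,-0.005,-0.006]],[6,[18,-1,0.5],[0,-0.005,-0.006]]]' 30; python3 -c "
from meas import *
meas('pics/w13.png')"
```

```text
time_s: 22.47
tool_pos: [0.6267, 0.0859, 0.1772]
tool_rot: [3.0, 89.9, 81.0]
force: [0.3, -0.4, -0.9]
grip_width: 0.0179
t 22.4667 F [ 0.2693 -0.4273 -0.9469] w 0.01792983777532536 vel 1.13
shift mm [-0.  -2.  -4.2] turn rad [ 0.0052  0.0018 -0.0001] dist 5.0 ang deg 0.3
jaws A [-0.0367  0.0364] -0.00014161981737786933
0.08 A [-0.0035  0.0119] rel mid 0.00435754269513032 B [0.0267 0.0289]
0.1 A [-0.005   0.0118] rel mid 0.003540118415837337 B [0.0268 0.0293]
0.12 A [-0.0052  0.0116] rel mid 0.0033629396312838127 B [0.0263 0.0294]
0.14 A [-0.0054  0.0115] rel mid 0.003209208346991581 B [0.0266 0.0295]
0.16 A [-0.0056  0.0114] rel mid 0.003016448485586238 B [0.0265 0.0294]
0.18 A [-0.0058  0.0112] rel mid 0.002820283257371261 B [0.0202 0.0292]
top z [0.1859 0.1875]
```

```bash
python3 -m pendant '[[6,[5,-1,-2.2],[0.003,0,0]],[6,[10,-1,-2.2],[0.003,0,0]],[6,[10,-1,-2.2],[0.003,0,0]],[6,[10,-1,-2.2],[0.003,0,0]]]' 30; python3 -c "
from meas import *
meas('pics/w14.png')"
```

```text
time_s: 22.85
tool_pos: [0.6276, 0.0818, 0.1671]
tool_rot: [-16.8, 89.9, 60.9]
force: [-0.3, 0.4, -0.8]
grip_width: 0.0182
t 22.85 F [-0.303   0.4251 -0.7577] w 0.018202518188301996 vel 0.59
shift mm [-0.  -0.3 -0.3] turn rad [-0.0003  0.0016  0.0005] dist 0.0 ang deg 0.1
jaws A [-0.0367  0.0364] -0.00015820120756592296
0.08 A [-0.0087  0.0082] rel mid -0.00010971010139064659 B [0.025  0.0276]
0.1 A [-0.0088  0.008 ] rel mid -0.00023956830526332667 B [0.0247 0.0277]
0.12 A [-0.009   0.0078] rel mid -0.00043698894036627543 B [0.0248 0.0277]
0.14 A [-0.0092  0.0077] rel mid -0.0006210666865925558 B [0.0246 0.0276]
0.16 A [-0.0095  0.0075] rel mid -0.0008648501143212681 B [0.0202 0.0276]
top z [0.1761 0.1775]
```

```bash
python3 -m pendant '[[6,[0,0,0.5],[0,0.006,0]],[6,[6,0,0.5],[0,0.006,0]],[6,[12,0,0.5],[0,0.006,0]],[6,[18,0,0.5],[0,0.006,0]],[6,[22,0,0.5],[0,0.006,0]],[6,[22,0,0.5],[0,0.006,0]]]' 30; python3 -c "
from meas import *
meas('pics/w15.png')"
```

```text
time_s: 23.4
tool_pos: [0.6271, 0.0822, 0.1439]
tool_rot: [167.8, 89.7, -114.5]
force: [-0.0, 0.0, -0.9]
grip_width: 0.0177
t 23.4 F [-0.0052  0.0457 -0.9226] w 0.01772684728875785 vel 0.98
shift mm [ 0.  -0.9 -0.6] turn rad [-0.0003 -0.0053 -0.0011] dist 1.0 ang deg 0.3
jaws A [-0.0366  0.0364] -0.00010893157058393388
0.08 A [-0.0089  0.0079] rel mid -0.0003932852049902012 B [0.0253 0.0284]
0.1 A [-0.009  0.008] rel mid -0.00042200841968957625 B [0.0254 0.0284]
0.12 A [-0.009   0.0079] rel mid -0.0004411630150418311 B [0.0254 0.0284]
0.14 A [-0.0092  0.0079] rel mid -0.0005374945831543333 B [0.0202 0.0282]
top z [0.1532 0.1543]
```

Aligned, foot about 10 mm deep without force. Creep onto the step.

```bash
python3 -m pendant '[[6,[2,0,0.3],[0,0,0]],[6,[4,0,0.3],[0,0,0]],[6,[4,0,0.3],[0,0,0]]]' 30; python3 -m pendant '[[6,[1,0,0],[0,0,0]],[6,[2,0,0],[0,0,0]],[6,[2,0,0],[0,0,0]]]' 30
```

```text
time_s: 23.7
tool_pos: [0.628, 0.0827, 0.1413]
tool_rot: [-167.3, 89.8, -89.5]
force: [-0.3, -0.2, -0.6]
grip_width: 0.0178
time_s: 23.95
tool_pos: [0.628, 0.0826, 0.1394]
tool_rot: [-165.9, 89.8, -88.2]
force: [-0.8, -0.2, -1.5]
grip_width: 0.0181
```

```bash
python3 -m pendant '[[6,[0.5,0,0],[0,0,0]],[6,[1,0,0],[0,0,0]]]' 30; python3 -c "
from meas import *
meas('pics/w16.png')"
```

```text
time_s: 24.12
tool_pos: [0.6282, 0.0826, 0.1386]
tool_rot: [-160.4, 89.8, -82.7]
force: [-0.5, -0.9, -1.2]
grip_width: 0.0175
t 24.1167 F [-0.5475 -0.9077 -1.2188] w 0.017454644859347113 vel 0.67
shift mm [ 0.   0.1 -1.3] turn rad [-0.0002 -0.004   0.0014] dist 1.0 ang deg 0.2
jaws A [-0.0367  0.0363] -0.0001540904247060923
0.08 A [-0.0083  0.0086] rel mid 0.00031525971986329573 B [0.0241 0.0273]
0.1 A [-0.0083  0.0086] rel mid 0.00032433167169120675 B [0.0245 0.0273]
0.12 A [-0.0085  0.0085] rel mid 0.0001834492042358431 B [0.0242 0.0274]
0.14 A [-0.0085  0.0084] rel mid 6.668263869369015e-05 B [0.0202 0.0272]
0.18 A [-0.0292  0.0292] rel mid 0.0001472174636262969 B [0.0341 0.0376]
top z [0.1479 0.1489]
```

Top 0.148, foot right at the step (0.058). A little further until force.

```bash
python3 -m pendant '[[6,[1,0,0],[0,0,0]],[6,[1,0,0],[0,0,0]]]' 30; python3 -m pendant '[[6,[1,0,0],[0,0,0]],[6,[1,0,0],[0,0,0]]]' 30
```

```text
time_s: 24.33
tool_pos: [0.6282, 0.0826, 0.1381]
tool_rot: [-158.3, 89.8, -80.6]
force: [-0.3, -0.8, 2.6]
grip_width: 0.0178
time_s: 24.5
tool_pos: [0.6285, 0.0827, 0.138]
tool_rot: [-146.8, 89.8, -69.1]
force: [-1.4, -0.3, 5.9]
grip_width: 0.018
```

```bash
python3 -m pendant '[[6,[1,0,0],[0,0,0]],[6,[1,0,0],[0,0,0]],[6,[1,0,0],[0,0,0]]]' 30; python3 - <<'E'
from meas import *
meas('pics/w17.png')
# tray target
print(telemetry.get_obs()['qpos'])
for yw in (8.9,98.9): pass
plan([.6006,-.0758,.2],[0,0,-1],[np.cos(np.radians(98.9)),np.sin(np.radians(98.9)),0])
s=optics.read_camera("scene"); cv2.imwrite("pics/s8.png",cv2.resize(s["image"][80:260,220:400],None,fx=3,fy=3,interpolation=cv2.INTER_CUBIC))
E
```

```text
time_s: 24.75
tool_pos: [0.6286, 0.0828, 0.1379]
tool_rot: [-136.6, 89.8, -58.9]
force: [-3.5, -0.2, 9.9]
grip_width: 0.0174
t 24.75 F [-3.5149 -0.187   9.8679] w 0.017418640959614845 vel 0.19
shift mm [ 0.   0.5 -1.5] turn rad [-0.0002 -0.0027  0.0026] dist 2.0 ang deg 0.2
jaws A [-0.0366  0.0363] -0.00012912682589756586
0.08 A [-0.0081  0.0087] rel mid 0.0004242146653753928 B [0.0241 0.027 ]
0.1 A [-0.0083  0.0087] rel mid 0.00033495275672872603 B [0.0242 0.027 ]
0.12 A [-0.0082  0.0088] rel mid 0.0004079140759869985 B [0.0238 0.0269]
0.14 A [-0.0082  0.0087] rel mid 0.00034141586230256385 B [0.0202 0.0267]
0.18 A [-0.0292  0.0293] rel mid 0.00017077613958638507 B [0.0338 0.0372]
top z [0.1474 0.1486]
[-28.0487  20.8741  22.4435  93.5619  -8.2724  67.1503  74.0125]
shift mm [ -61.6   -6.5 -161.1] turn rad [-0.3694 -0.0032  0.002 ] dist 173.0 ang deg 21.2
```

View pics/s8.png

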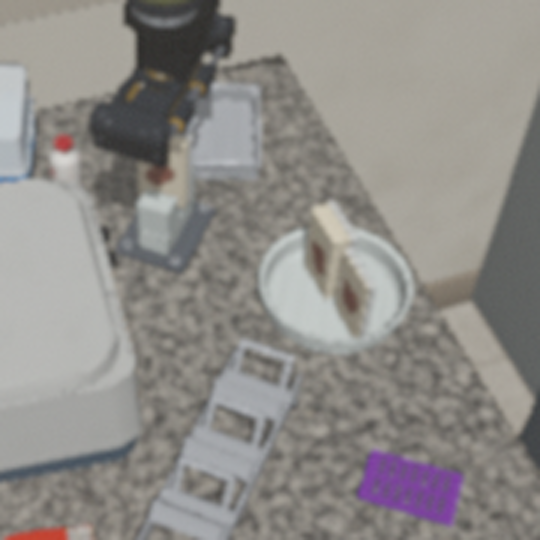

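```bash
python3 -m pendant '[[6,[-10,0,0],[0,0,0]],[6,[-45,0,0],[0,0,0]],[6,[-65,0,-10],[-0.05,0,0]],[6,[-65,-2,-45],[-0.15,0,0]],[6,[-65,-4,-85],[-0.25,0,0]],[6,[-65,-6,-125],[-0.35,0,0]],[6,[-65,-6,-161],[-0.369,0,0]],[6,[-65,-6,-161],[-0.369,0,0]],[6,[-65,-6,-161],[-0.369,0,0]]]' 30
python3 -c "
from h import *
plan([.6006,-.0758,.084],[0,0,-1],[np.cos(np.radians(98.9)),np.sin(np.radians(98.9)),0])"
```

```text
time_s: 25.6
tool_pos: [0.5991, -0.0795, 0.2017]
tool_rot: [-178.3, 89.7, -79.8]
force: [1.4, 1.0, -1.0]
grip_width: 0.0178
shift mm [117.7  -2.    4. ] turn rad [-0.007  -0.0051  0.0001] dist 118.0 ang deg 0.5
```

```bash
python3 -m pendant '[[6,[40,-1,2],[-0.005,-0.004,0]],[6,[75,-1,2],[-0.005,-0.004,0]],[6,[105,-1,2],[-0.005,-0.004,0]],[6,[113,-1,2],[-0.005,-0.004,0]],[6,[113,-1,2],[-0.005,-0.004,0]],[6,[113,-1,2],[-0.005,-0.004,0]]]' 30
python3 - <<'E'
from h import *
plan([.6006,-.0758,.083],[0,0,-1],[np.cos(np.radians(98.9)),np.sin(np.radians(98.9)),0])
c=optics.read_camera("wrist"); cv2.imwrite("pics/w18.png",c["image"])
E
```

```text
time_s: 26.1
tool_pos: [0.6012, -0.073, 0.0888]
tool_rot: [-133.1, 90.0, -33.9]
force: [0.1, -0.3, -0.8]
grip_width: 0.0175
shift mm [ 5.8  1.  -2.7] turn rad [ 0.006  -0.0003  0.0003] dist 6.0 ang deg 0.3
```

View pics/w18.png

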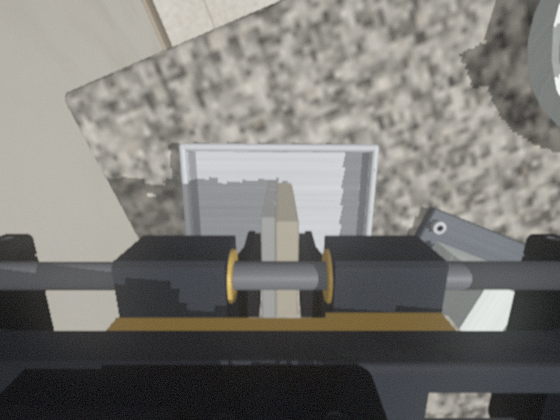

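Block centred in the tray. Lower to contact.

```bash
python3 -m pendant '[[6,[3,0,0],[0,0,0]],[6,[5,0,0],[0,0,0]],[6,[5,0,0],[0,0,0]]]' 30; python3 -m pendant '[[6,[1,0,0],[0,0,0]],[6,[1,0,0],[0,0,0]]]' 30
```

```text
time_s: 26.4
tool_pos: [0.6007, -0.0739, 0.0836]
tool_rot: [-125.1, 90.0, -25.9]
force: [0.5, -0.6, -1.0]
grip_width: 0.0178
time_s: 26.57
tool_pos: [0.6008, -0.0741, 0.083]
tool_rot: [-108.8, 90.0, -9.6]
force: [-1.5, 0.3, 2.8]
grip_width: 0.0178
```

```bash
python3 -m pendant '[[24,[0,0,0],[0,0,0]],[34,[0,0,0],[0,0,0]],[44,[0,0,0],[0,0,0]],[44,[0,0,0],[0,0,0]],[44,[-15,0,0],[0,0,0]],[44,[-50,0,0],[0,0,0]],[44,[-90,0,0],[0,0,0]],[44,[-130,0,0],[0,0,0]],[44,[-160,0,0],[0,0,0]],[44,[-160,0,0],[0,0,0]]]' 30; python3 - <<'E'
from h import *
for n in ("scene","top"):
    s=optics.read_camera(n); W=cloud(s)
    a=s["image"][80:260,220:400] if n=="scene" else s["image"][130:290,280:440]
    cv2.imwrite(f"pics/f_{n}.png",cv2.resize(a,None,fx=3,fy=3,interpolation=cv2.INTER_CUBIC))
    for nm,c in (("pan",PC),("tray",np.array([.6006,-.0758]))):
        m=(W[...,2]>.045)&(W[...,2]<.11)&(np.hypot(W[...,0]-c[0],W[...,1]-c[1])<.09); P=W[m]
        if len(P): print(n,nm,len(P),P.min(0),P.max(0))
o=telemetry.get_obs(); print(o['time_s'],o['force'],o['tool_pos'],abs(o['joint_velocities']).max())
E
```

```text
time_s: 27.4
tool_pos: [0.604, -0.0748, 0.25]
tool_rot: [-101.2, 89.3, -2.0]
force: [0.9, -0.6, -0.0]
grip_width: 0.044
scene pan 436 [0.3952 0.0902 0.0451] [0.4694 0.2025 0.0969]
scene tray 241 [ 0.5718 -0.0867  0.0453] [ 0.6272 -0.058   0.0987]
top pan 221 [0.3989 0.0891 0.045 ] [0.4703 0.1983 0.1045]
top tray 98 [ 0.5748 -0.0891  0.0473] [ 0.6195 -0.0644  0.1019]
27.5 [-1.0342 -0.0713 -0.806 ] [ 0.6013 -0.0742  0.2438] 3.0912241427482297
```

View pics/f_scene.png

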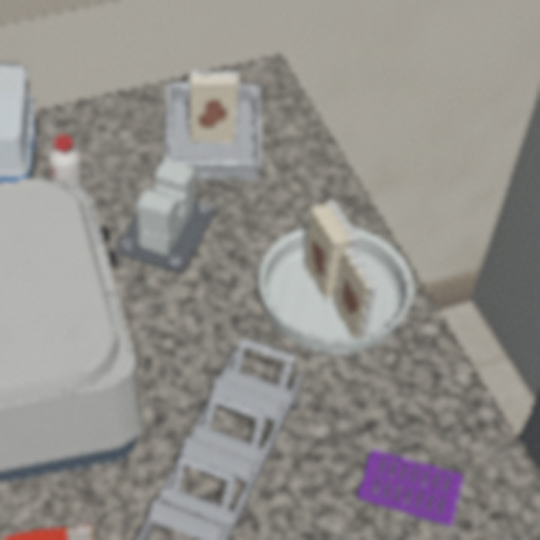

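View pics/f_top.png

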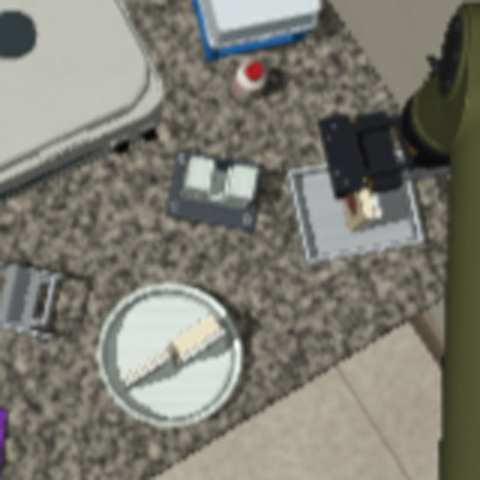

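```bash
python3 -m pendant '[[44,[0,0,0],[0,0,0]],[44,[0,0,0],[0,0,0]]]'; python3 -c "
from cell import env
print(env.sign_off())"
```

```text
time_s: 27.67
tool_pos: [0.5995, -0.0738, 0.2403]
tool_rot: [85.5, 89.8, -175.3]
force: [0.3, 0.1, -0.3]
grip_width: 0.0436
the job is handed in; nothing more can be done
None
```

All three blocks were checked in the gauge and put away, and I handed the job in at about 27.7 s of the 72 s allowed. Sign-off gives no verdict.

| Block (rack place) | Thickness at the grip | In the gauge | Put away |
|---|---|---|---|
| Nearest the pan | 25.6 mm | stopped on the jaws' top at about 24 N | pan (too thick) |
| Middle | 9.8 mm | foot about 25 mm down in the narrow slot, no force | pan (too thin) |
| Farthest | 18 mm | stopped on the step at about 10 N | tray (right) |

**Last checks:** The scene and top pictures show both pan blocks upright, with middles about 32–36 mm from the pan centre. The third block stands near the tray's middle. All were let go and the gripper is clear at 0.24 m. Bottle, purple look-alike and gauge look untouched in those pictures. The pen and the yellow look-alike were outside them; I last saw both unmoved at 11 s and never worked near them.

**Disagreements:**
- **Landmark positions:** The network's pan and gauge positions in the overview cameras were up to about 15 mm off the wrist-camera depth fits. I used the wrist fits.
- **First contact:** The first block touched the gauge about 4 mm higher than I predicted from its grasp. The wrist depth showed its foot at the jaws' top, so it counts as too thick.

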